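# Make up the parrot dish and the parakeet dish

### The job

Make up the two clay feeding dishes on the turntable from the stock lying on the table: the wide dish gets the corn cob piece, the walnut and one mineral block; the small dish gets the cuttlebone and the other mineral block. Set each thing down on the floor of its dish without dropping it in, nothing on top of anything else or propped on a rim, with the mineral blocks and the cuttlebone lying flat. Leave the dishes standing where they are, and do not disturb the glass jar, the canister or the scoop.

Things in the scene. Friction and masses are not known exactly. Their poses are not given: they have to be found in the camera images.
- cob: short length of dried corn cob with the kernels on, a round drum 48 mm in diameter and 50 mm high, standing on a cut end on the table at the start. Origin at its centre (25 mm above what it stands on), z along its axis. About 70 g.
- walnut: whole brown walnut in its shell, standing on its blunt end (a flat only about 18 mm across) on the table at the start: 36 mm in diameter, 40 mm high, widest at half height, tapering above to a point. Origin at its centre (20 mm above what it stands on), z along its axis. About 18 g.
- cuttlebone: off-white flat cuttlebone, a long oval with rounded ends, 84 mm long, 34 mm wide, 14 mm thick, lying flat on the table at the start; full width only in the band from 4 to 11 mm above what it lies on (below and above it is 26 and 24 mm wide). Origin at its centre (7 mm above what it lies on); x along its length, y across its width, z up. About 20 g.
- block_a: one of two identical pale grey pressed mineral blocks, a plain oblong 52 x 34 mm and 22 mm high with rounded edges and three short grooves on top, lying flat on the table at the start. Origin at its centre (11 mm above what it lies on); x along the 52 mm length, y across the 34 mm width, z up. About 65 g. Either block may go to either dish.
- block_b: the other of two identical pale grey pressed mineral blocks, a plain oblong 52 x 34 mm and 22 mm high with rounded edges and three short grooves on top, lying flat on the table at the start. Origin at its centre (11 mm above what it lies on); x along the 52 mm length, y across the 34 mm width, z up. About 65 g. Either block may go to either dish.
- wide_dish: wider of two round terracotta dishes: 198 mm across the rim, 34 mm high, wall 8 mm; the inner floor is 172 mm across, widening to 182 mm at the rim. About 1.0 kg, loose on a round wooden turntable (400 mm across, top 38 mm above the table) which turns if a dish is pushed sideways with 2.5 N. Origin at the centre of its underside, z up; the flat inner floor lies 8 mm above the origin.
- small_dish: smaller of two round terracotta dishes: 160 mm across the rim, 34 mm high, wall 8 mm; the inner floor is 136 mm across, widening to 144 mm at the rim. About 0.65 kg, loose on a round wooden turntable (400 mm across, top 38 mm above the table) which turns if a dish is pushed sideways with 2.5 N. Origin at the centre of its underside, z up; the flat inner floor lies 8 mm above the origin.
- jar: green glass jar with a cork stopper, 92 mm in diameter, 146 mm high; stands aside and must be left alone. Origin at the centre of its underside, z up.
- canister: black plastic canister with a ribbed screw-top lid, 110 mm in diameter, 165 mm high; stands aside and must be left alone. Origin at the centre of its underside, z up.
- scoop: stainless feed scoop lying on the table, about 210 mm long, a half-round trough 70 mm wide and 37 mm high with a round handle; must be left alone. Origin on the table under the trough's back end; the trough runs 97 mm along +x, the handle 115 mm along -x, z up.
Mind the look-alikes: they are no part of the job. What is shaped like the block_a but orange or red is not meant. Several things have the shape of the walnut; the one meant has the colours described above.

How it is judged:
By the outcome, as a careful person would: the job done as asked, in the order asked, and still so for the second after the job is handed in, with the robot touching nothing.
It also fails if it takes over 120 s, if anything falls off the work surface, if the arm or the gripper's body presses on something with over 40 N, if the wrist force passes 120 N, or if a joint passes its speed limit or range.

### The arm

A 6-joint arm with a two-finger parallel gripper is mounted at the origin on the work surface. World frame = base frame: x ahead of the robot, y to its left, z up, the work surface at z = 0. Lengths are in m, angles in rad, forces in N, time in s.
With the tool pointing down it reaches from about 0.25 to 0.725 m from the base axis. Payload 4 kg.
Tool frame: the origin (TCP) lies midway between the tips of the shut fingers; the grasp point (between the pads) lies pinch_z behind it (pinch_z is the distance from the TCP to the grasp point, in m); z points along the fingers, y is the direction in which the jaws open and shut (so a half turn about z gives the same grasp; the last joint's range is limited). The gripper opens to 85 mm and grips with 20 to 120 N. Pads are 22 mm wide; open, the fingers measure 114 mm over their backs; the gripper's body (76 mm by 85 mm) begins 54 mm behind the grasp point. The pads swing forward as they close: fully open they stand 13 mm farther back than shut.
Start: joints at [1.248, 0.241, 0.005, 1.335, 0, 1.571], TCP at [0.159, 0.474, 0.231] pointing down, gripper open.
Joint ranges: [-2.72, 2.72], [-1.05, 1.87], [-1.09, 1.28], [-1.99, 2.15], [-1.42, 1.44], [-3.14, 3.14]. Speed limits (rad/s): [2.79, 2.79, 3.14, 3.14, 3.14, 3.14].

### API

Orientations are given as a unit quaternion [x, y, z, w].
In Python, from workcell import * gives the robot as it stands.
- The arm moves only by the tool move_arm, never from a script. Its argument "motion" is a list of rows, each a list of 3 entries, a list of its own where there are three numbers: the finger opening in mm, from 0 to 85.4, then the shift along the tool's x, y, z in units of 50 mm (1.0 is 50 mm), then the turn about the tool's z in units of 6 degrees (1.0 is 6 degrees). In form: [[claw, [dx, dy, dz], roll], ...]. A call has exactly 10 rows; each row is the pose to reach, as a shift and turn from the pose commanded when the call began, along the tool's axes at that moment; what a row does not reach only later rows make up. A row lasts 1/10 s, in which the tool goes at most 50 mm and 8.59 degrees, less where a joint would pass 70% of its speed; a pose out of reach is approached as far as the arm can. A call with a gripper value outside its range is refused whole. The fingers move at their own pace and stop on an object; the grip force is fixed at half the most. Time passes only in rows, so rows that repeat a pose let the fingers close, or fill a call up. It gives the time, the measured TCP pose, the force and the opening at its end, in the units of the state.
- get_obs(): the state, without advancing time (a new reading comes with each control period).
- camera(name): name is "scene" or "top" or "wrist"; returns a dict with "color" (400x640x3 uint8, red, green, blue), "fx", "fy", "cx", "cy" (pixels), "rvec" (rotation vector, rad) and "tvec" (3), from world to camera coordinates, as OpenCV has them; the wrist camera has in their place "mount" (4x4, takes a point from camera to tool coordinates, whose origin is the TCP and whose axes are the flange's). Camera axes: x right, y down, z forward; pixel columns grow to the right and rows downward; lengths in m; the calibration is good to about 2 mm. A picture is of the moment at which its call begins: read the wrist's pose just before it. There is no depth.
- job_done(): hands the job in, once; it reports no verdict.
The state is a dict: "clock": time; "joint_pos": joint angles; "joint_vel": joint speeds; "tau": joint torques, N m; "eef_pos": TCP position; "tool_rot": TCP orientation; "ft_force": force on the tool from outside, world axes, zero at the start; "ft_torque": the same for the moment, N m; "grip_width": finger opening in m.
Only numpy, scipy, OpenCV 4.12 (cv2) and the standard library are available. Lean on these libraries where they do the work, as an engineer would, in place of code of your own. Each camera call takes 0.05 s, during which the arm holds its last target.

## Working session

There is one attempt and no reset: what is moved stays moved. The work goes in short steps, Python scripts to look and compute and a tool call to move; the robot and the scene stay as the last step left them, time stands still between calls to the robot, and variables do not carry over. Pictures are saved under pics/ and viewed, and the job is handed in when it is done.

Besides the shell and the picture viewer there is one more tool, called after "Request:" in YAML: its name, and indented under it one key for each argument. move_arm: Moves the arm, as the interface text tells. Its arguments: {"type":"object","properties":{"motion":{"type":"array","items":{"type":"array"}}},"required":["motion"]}

```bash
ls; mkdir -p pics; python3 - <<'E'
from workcell import *
import cv2,numpy as np
print(get_obs())
for n in ["scene","top","wrist"]:
    c=camera(n); cv2.imwrite(f"pics/{n}0.png",c["color"][:,:,::-1])
    print(n,{k:np.round(v,4).tolist() if not np.isscalar(v) else v for k,v in c.items() if k!="color"})
try: print(pinch_z)
except Exception as e: print(e)
E
```

```text
pics
{'clock': 0.0, 'joint_pos': array([1.24797940e+00, 2.41439063e-01, 3.70850600e-03, 1.33521158e+00,
       2.60513117e-05, 1.57079811e+00]), 'joint_vel': array([ 0.00135061,  0.00067588, -0.00036345, -0.00069157, -0.00111792,
        0.00110907]), 'tau': array([ 3.47891355e-04, -3.72318327e+01,  2.52407849e+01,  1.70116522e-02,
       -9.91597221e-05, -2.59610786e-07]), 'eef_pos': array([0.15840747, 0.4735635 , 0.23039395]), 'tool_rot': array([ 1.60709322e-01,  9.87001197e-01, -1.05686769e-03, -1.85280630e-04]), 'ft_force': array([ 0.88633956, -0.63319132, -0.12021413]), 'ft_torque': array([ 0.03665552,  0.01906124, -0.03786395]), 'grip_width': 0.08532201273007273}
scene {'fx': 494.10261164392705, 'fy': 494.10261164392705, 'cx': 312.092445875541, 'cy': 195.7519044187182, 'rvec': [0.7516, 2.4393, -1.3032], 'tvec': [0.4843, -0.0968, 1.5469]}
top {'fx': 419.97445658619216, 'fy': 419.97445658619216, 'cx': 316.2290759258185, 'cy': 200.18812976866036, 'rvec': [2.1637, -2.1185, 0.2171], 'tvec': [-0.0812, 0.5263, 1.1759]}
wrist {'fx': 360.00755531486993, 'fy': 360.00755531486993, 'cx': 316.63555917780286, 'cy': 199.72948123211674, 'mount': [[-0.0002, -0.9655, -0.2604, 0.0644], [1.0, -0.0003, 0.0002, 0.0003], [-0.0002, -0.2604, 0.9655, -0.1425], [0.0, 0.0, 0.0, 1.0]]}
0.0187
```

View pics/top0.png

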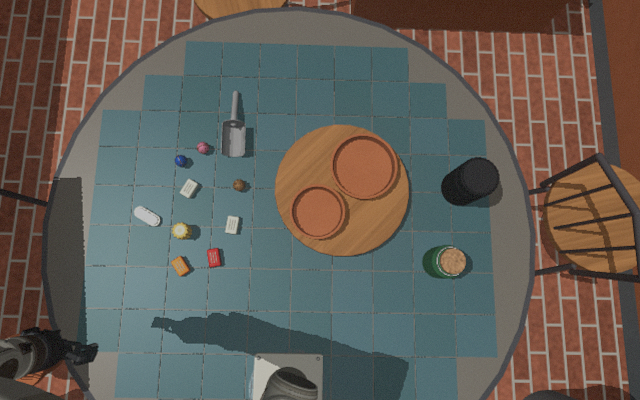

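View pics/scene0.png

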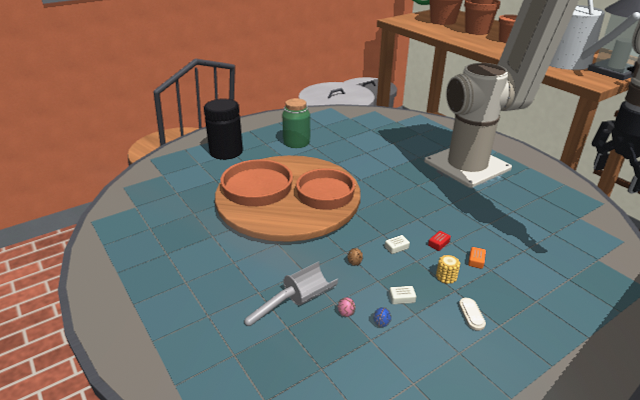

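View pics/wrist0.png

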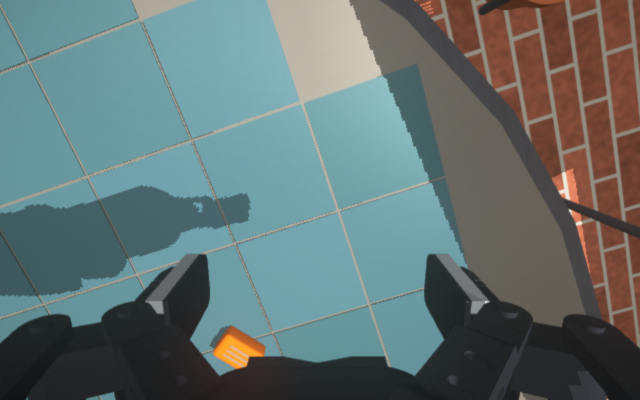

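Top view: the cuttlebone is at (147,216) and the cob at (181,231). The pale blocks are at (189,188) and (232,225); the orange (181,266) and red (213,258) blocks are decoys. The brown walnut is at (239,185); the blue (180,160) and pink (203,148) ones are decoys. The scoop lies at (235,130), the wide dish at (365,167) and the small dish at (319,213). I'll measure next.

```bash
cat > h.py <<'E'
from workcell import *
import cv2,numpy as np
from scipy.spatial.transform import Rotation as R
def ray(c,uv,wp=None):
    K=np.array([[c["fx"],0,c["cx"]],[0,c["fy"],c["cy"]],[0,0,1]])
    d=np.linalg.inv(K)@np.array([uv[0],uv[1],1.])
    if "mount" in c:
        p,q=wp; M=np.array(c["mount"]); Rt=R.from_quat(q).as_matrix()
        o=Rt@M[:3,3]+p; return o,Rt@M[:3,:3]@d
    Rm=cv2.Rodrigues(np.array(c["rvec"]))[0]; t=np.array(c["tvec"]).ravel()
    return -Rm.T@t,Rm.T@d
def plane(c,uv,z,wp=None):
    o,d=ray(c,uv,wp); return o+d*(z-o[2])/d[2]
def proj(c,P,wp=None):
    P=np.atleast_2d(P)
    K=np.array([[c["fx"],0,c["cx"]],[0,c["fy"],c["cy"]],[0,0,1]])
    if "mount" in c:
        p,q=wp; M=np.array(c["mount"]); Rt=R.from_quat(q).as_matrix()
        X=(P-p)@Rt; X=(X-M[:3,3])@M[:3,:3]
    else:
        Rm=cv2.Rodrigues(np.array(c["rvec"]))[0]; X=P@Rm.T+np.array(c["tvec"]).ravel()
    x=X@K.T; return x[:,:2]/x[:,2:]
E
python3 - <<'E'
from h import *
c=camera("top"); s=camera("scene")
for n,cc,roi in [("top",c,(100,120,320,180)),("scene",s,(320,220,180,120))]:
    x,y,w,h=roi; im=cc["color"][y:y+h,x:x+w,::-1]
    k=min(800//w,600//h); cv2.imwrite(f"pics/{n}1.png",cv2.resize(im,None,fx=k,fy=k,interpolation=cv2.INTER_CUBIC))
hsv=cv2.cvtColor(c["color"],cv2.COLOR_RGB2HSV)
H,S,V=[hsv[...,i].astype(int) for i in range(3)]
def comps(m,cc,zs,box,amin=25,name=""):
    mm=np.zeros(m.shape,np.uint8); x0,y0,x1,y1=box; mm[y0:y1,x0:x1]=m[y0:y1,x0:x1]
    cs,_=cv2.findContours(mm,cv2.RETR_EXTERNAL,cv2.CHAIN_APPROX_NONE)
    for k in cs:
        if cv2.contourArea(k)<amin: continue
        M=cv2.moments(k); u=(M["m10"]/M["m00"],M["m01"]/M["m00"])
        pts=np.array([plane(cc,p,zs)[:2] for p in k[:,0,:].astype(float)])
        r=cv2.minAreaRect((pts*1000).astype(np.float32))
        print(name,np.round(u,1),np.round(plane(cc,u,zs),4),"rect c",np.round(r[0],1),"wh",np.round(r[1],1),"ang",round(r[2],1))
comps((S<60)&(V>150),c,0.02,(120,170,260,250),name="pale")
comps((H>18)&(H<35)&(S>110)&(V>120),c,0.05,(160,215,200,245),name="cob")
comps((H<25)&(S>80),c,0.02,(225,170,255,200),name="nut")
hs=cv2.cvtColor(s["color"],cv2.COLOR_RGB2HSV)
H2,S2,V2=[hs[...,i].astype(int) for i in range(3)]
comps((S2<60)&(V2>140),s,0.02,(370,220,500,340),name="Spale")
comps((H2>18)&(H2<35)&(S2>110),s,0.025,(425,245,465,290),name="Scob")
comps((H2<25)&(S2>80),s,0.02,(340,240,370,270),name="Snut")
comps((H<15)&(S>110),c,0.07,(275,125,410,255),amin=300,name="dish")
E
```

```text
pale [179.2 229.8] [0.4358 0.3271 0.02  ] rect c [435.9 327.1] wh [25.3 26.1] ang 48.1
pale [231.4 224.5] [0.4545 0.1767 0.02  ] rect c [454.7 176.7] wh [31.3 49.8] ang 82.7
pale [146.1 215.8] [0.4747 0.4264 0.02  ] rect c [474.5 426.4] wh [83.1 35. ] ang 59.3
pale [187.9 187.8] [0.5612 0.3111 0.02  ] rect c [561.2 311.1] wh [31.5 49.8] ang 62.3
cob [179.8 230.2] [0.4317 0.3165 0.05  ] rect c [431.9 316.1] wh [41.7 41.7] ang 77.2
nut [238.4 184.5] [0.5749 0.1624 0.02  ] rect c [574.9 162.1] wh [27.5 32.9] ang 1.4
Spale [472.6 313. ] [0.4855 0.4365 0.02  ] rect c [485.3 435.9] wh [89.8 36.5] ang 61.1
Spale [403.  294.3] [0.5663 0.317  0.02  ] rect c [566.4 318.5] wh [52.4 52.6] ang 57.8
Spale [449.1 260.3] [0.4033 0.2965 0.02  ] rect c [402.9 297.4] wh [24.3 24.6] ang 55.7
Spale [398.1 243.1] [0.458  0.1834 0.02  ] rect c [459.5 183.1] wh [49.1 60.1] ang 81.2
Scob [447.6 268.9] [0.4327 0.3184 0.025 ] rect c [431.8 317.7] wh [96.6 45.6] ang 35.0
Snut [354.7 256.4] [0.5752 0.1623 0.02  ] rect c [574.5 160.7] wh [57.7 30.5] ang 51.1
dish [341.5 190.1] [ 0.5551 -0.1416  0.07  ] rect c [ 562.2 -142.5] wh [379.  384.3] ang 1.1
```

View pics/top1.png

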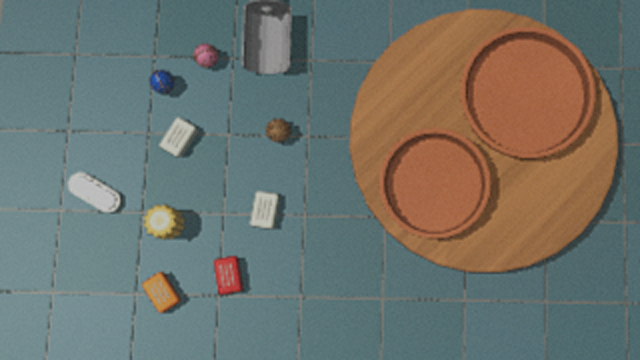

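View pics/scene1.png

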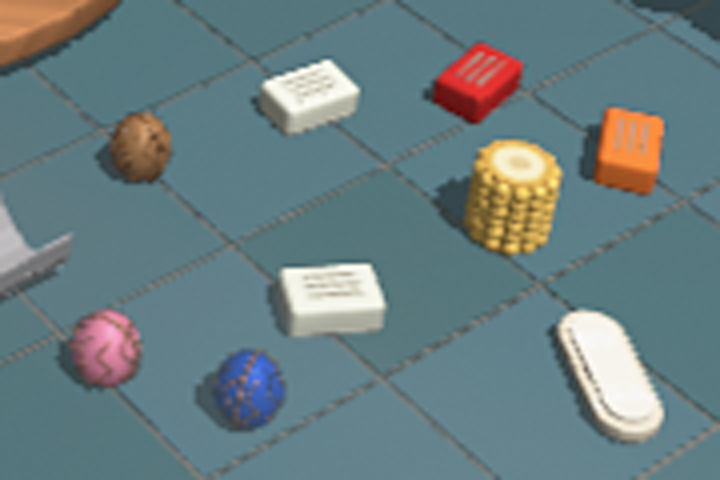

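```bash
python3 - <<'E'
from h import *
c=camera("top"); s=camera("scene")
for n,cc,cx,cy in [("top",c,(360,163,130,110),0),]:
    pass
im=c["color"][115:260,265:420,::-1]; cv2.imwrite("pics/dish.png",cv2.resize(im,None,fx=4,fy=4,interpolation=cv2.INTER_CUBIC))
im=s["color"][150:240,205:370,::-1]; cv2.imwrite("pics/dishs.png",cv2.resize(im,None,fx=4,fy=4,interpolation=cv2.INTER_CUBIC))
E
```

```text
(no output)
```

View pics/dish.png

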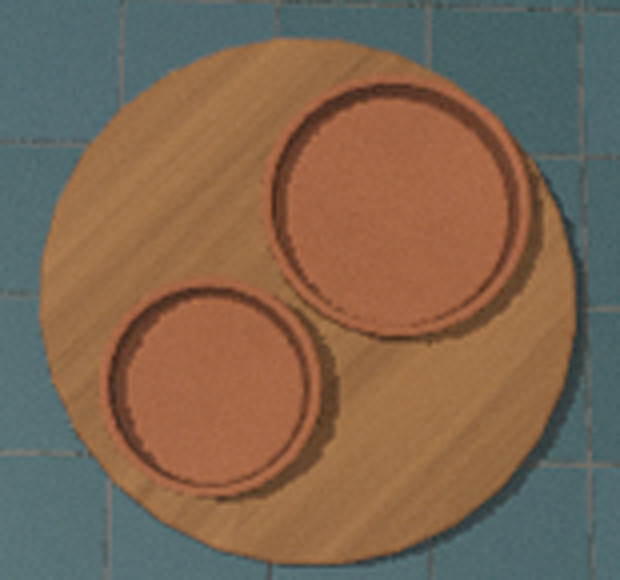

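View pics/dishs.png

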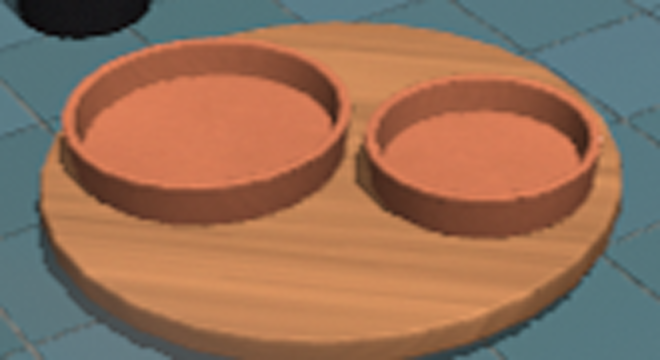

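The brown walnut is confirmed in the enlarged crops: scene about (354,256), top about (239,185). The pink and blue ones are decoys. The pale blocks also stand apart clearly from the red and orange ones. Next come the dish centres and a planning helper.

```bash
cat >> h.py <<'E'
def go(xyz,jaw=None,o=None):
    """print shift/roll from current pose to TCP xyz with jaw (tool y) world angle deg"""
    o=o or get_obs(); M=R.from_quat(o["tool_rot"]).as_matrix()
    d=M.T@(np.array(xyz)-o["eef_pos"])/0.05
    ya=np.degrees(np.arctan2(M[1,1],M[0,1])); r=None
    if jaw is not None:
        e=(jaw-ya+90)%180-90; r=[round(-e/6,2),round((-e+(180 if e>0 else -180))/6,2)]
    print("pose",np.round(o["eef_pos"],4),"jaw",round(ya,1),"q",np.round(o["joint_pos"],2),"F",np.round(o["ft_force"],1),"w",round(o["grip_width"]*1000,1),"t",round(o["clock"],2))
    print("  d",np.round(d,3),"roll",r)
E
python3 - <<'E'
from h import *
c=camera("top"); s=camera("scene")
print("cam",ray(c,(0,0))[0],ray(s,(0,0))[0])
for n,u,ra in [("wide",(364.2,166.8),.099),("small",(317.75,211.9),.08)]:
    p=plane(c,u,.072); print(n,p, [np.round(plane(c,(u[0]+k,u[1]),.072)[:2]-p[:2],3) for k in (33.2 if ra>.09 else 27.7,)])
    a=np.linspace(0,6.28,73); q=proj(s,np.c_[p[0]+ra*np.cos(a),p[1]+ra*np.sin(a),a*0+.072])
    print(" scene predicted rim extents crop4",(q.min(0)-[205,150])*4,(q.max(0)-[205,150])*4)
go([.432,.317,.15],0)
E
```

```text
cam [ 0.31353774 -0.04027766  1.25153536] [1.1514513  0.83668698 0.78152153]
wide [ 0.6253184 -0.2069328  0.072    ] [array([ 0.003, -0.097])]
 scene predicted rim extents crop4 [65.14450757 31.69004834] [354.89827989 182.88166533]
small [ 0.48989504 -0.07439245  0.072     ] [array([ 0.002, -0.079])]
 scene predicted rim extents crop4 [364.61507713  67.82938824] [602.61682771 194.99993753]
pose [0.1586 0.4741 0.2312] jaw 71.5 q [1.25 0.24 0.   1.34 0.   1.57] F [-0.3  0.2 -1. ] w 85.6 t 0.45
  d [-6.183 -1.244  1.624] roll [np.float64(11.92), np.float64(-18.08)]
```

```bash
python3 - <<'E'
from h import *
go([.432,.317,.15],36)
E
```

```text
pose [0.1586 0.4741 0.2312] jaw 71.5 q [1.25 0.24 0.   1.34 0.   1.57] F [-0.3  0.2 -1. ] w 85.6 t 0.45
  d [-6.183 -1.244  1.624] roll [np.float64(5.92), np.float64(-24.08)]
```

Request:
move_arm:
  motion:
    - [85,[-0.6,-0.12,0.1],0.6]
    - [85,[-1.4,-0.3,0.3],1.4]
    - [85,[-2.3,-0.5,0.55],2.4]
    - [85,[-3.2,-0.65,0.8],3.4]
    - [85,[-4.1,-0.8,1.05],4.3]
    - [85,[-5,-1,1.3],5.1]
    - [85,[-5.7,-1.15,1.5],5.6]
    - [85,[-6.18,-1.24,1.62],5.92]
    - [85,[-6.18,-1.24,1.62],5.92]
    - [85,[-6.18,-1.24,1.62],5.92]

```text
clock: 1.45
eef_pos: [0.432, 0.317, 0.15]
tool_rot: [0.455, 0.891, -0.0, -0.0]
ft_force: [-0.3, 0.1, 0.9]
grip_width: 0.0848
```

```bash
cat >> h.py <<'E'
def snap(name,P=None):
    o=get_obs(); wp=(o["eef_pos"],o["tool_rot"]); c=camera("wrist")
    im=c["color"][:,:,::-1].copy()
    if P is not None:
        for u in proj(c,P,wp): cv2.drawMarker(im,tuple(int(round(x)) for x in u),(255,0,255),cv2.MARKER_CROSS,9,1)
    cv2.imwrite(f"pics/{name}.png",im); return c,wp
E
python3 - <<'E'
from h import *
go([.432,.317,.005],36)
snap("w1",[[.432,.317,.05],[.432,.317,0],[.475,.426,.014]])
E
```

```text
pose [0.432 0.317 0.15 ] jaw 35.9 q [ 0.63  0.36 -0.05  1.16  0.    1.58] F [-0.3  0.1  0.9] w 84.8 t 1.45
  d [-1.000e-03  3.000e-03  2.901e+00] roll [np.float64(-0.01), np.float64(29.99)]
```

View pics/w1.png

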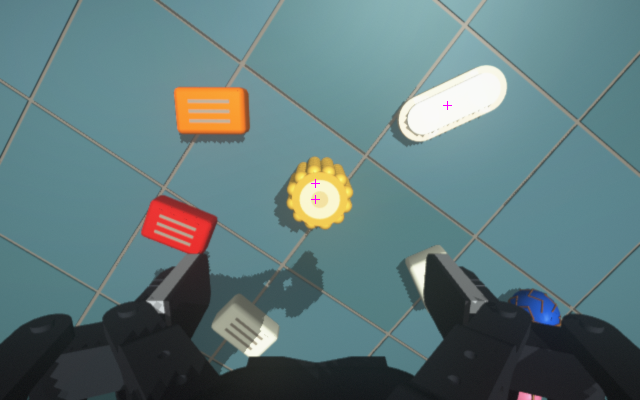

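The wrist view shows the cob's top at (320,199), with my estimate 5 px to its left (about 3 mm along tool y). The cuttlebone centre is at about (453,104). I'll correct for this, descend and grip.

Request:
move_arm:
  motion:
    - [75,[0,0.06,0.4],0]
    - [70,[0,0.06,1.0],0]
    - [70,[0,0.06,1.6],0]
    - [70,[0,0.06,2.2],0]
    - [70,[0,0.06,2.6],0]
    - [70,[0,0.06,2.8],0]
    - [70,[0,0.06,2.86],0]
    - [60,[0,0.06,2.86],0]
    - [45,[0,0.06,2.86],0]
    - [30,[0,0.06,2.86],0]

```text
clock: 2.5
eef_pos: [0.4354, 0.3201, 0.0089]
tool_rot: [0.454, 0.891, 0.001, 0.001]
ft_force: [-0.6, 0.4, 3.0]
grip_width: 0.0469
```

Request:
move_arm:
  motion:
    - [30,[0,0,0],0]
    - [30,[0,0,0],0]
    - [30,[0,0,0],0]
    - [30,[0,0,-0.05],0]
    - [30,[0,0,-0.2],0]
    - [30,[0,0,-0.6],0]
    - [30,[0,0,-1.2],0]
    - [30,[0,0,-2.0],0]
    - [30,[0,0,-2.5],0]
    - [30,[0,0,-2.8],0]

```text
clock: 3.5
eef_pos: [0.4354, 0.3197, 0.1505]
tool_rot: [0.454, 0.891, 0.002, 0.001]
ft_force: [0.1, -0.7, -0.6]
grip_width: 0.047
```

```bash
python3 - <<'E'
from h import *
go([.612,-.2,.2],-18)
snap("w2")
E
```

```text
pose [0.4354 0.3197 0.1505] jaw 36.0 q [ 0.63  0.36 -0.04  1.16 -0.    1.58] F [ 0.1 -0.7 -0.6] w 47.0 t 3.5
  d [-10.486  -3.244  -1.003] roll [np.float64(9.0), np.float64(-21.0)]
```

View pics/w2.png

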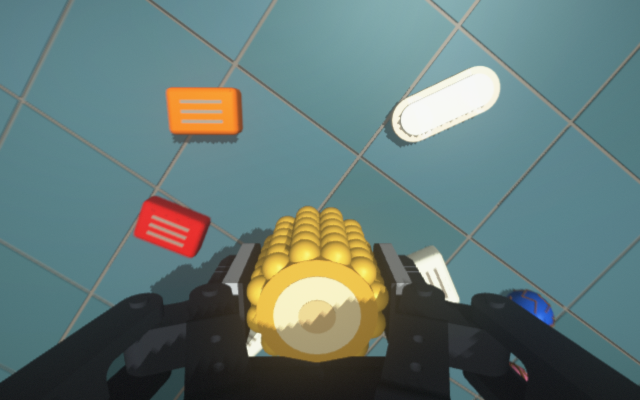

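```bash
python3 - <<'E'
from h import *
go([.612,-.2,.2],-18)
E
```

```text
pose [0.4362 0.3203 0.1522] jaw 36.0 q [ 0.63  0.36 -0.04  1.16 -0.    1.58] F [0.9 0.3 1.4] w 47.0 t 3.55
  d [-10.487  -3.262  -0.978] roll [np.float64(9.0), np.float64(-21.0)]
```

```bash
python3 - <<'E'
from h import *
for i in range(4):
    camera("top"); o=get_obs(); print(np.round(o["eef_pos"],4),np.round(o["joint_vel"],3))
E
```

```text
[0.4359 0.3201 0.1503] [-0.     0.037 -0.057 -0.04   0.001 -0.001]
[0.435  0.3195 0.1485] [ 0.002  0.03  -0.043 -0.01  -0.001 -0.   ]
[0.4343 0.3189 0.1471] [-0.     0.021 -0.027 -0.003 -0.    -0.001]
[0.4337 0.3186 0.1463] [ 0.001  0.016 -0.013  0.001  0.001 -0.002]
```

```bash
python3 - <<'E'
from h import *
go([.612,-.245,.15],-18)
E
```

```text
pose [0.4337 0.3186 0.1463] jaw 36.0 q [ 0.63  0.37 -0.05  1.16 -0.    1.58] F [ 0.2 -0.1  0. ] w 46.9 t 3.75
  d [-11.215  -3.738  -0.066] roll [np.float64(9.0), np.float64(-21.0)]
```

Request:
move_arm:
  motion:
    - [30,[-0.3,-0.1,-0.1],0.2]
    - [30,[-0.9,-0.3,-0.2],0.6]
    - [30,[-1.7,-0.55,-0.3],1.3]
    - [30,[-2.5,-0.8,-0.4],2]
    - [30,[-3.3,-1.1,-0.5],2.7]
    - [30,[-4.1,-1.35,-0.5],3.4]
    - [30,[-4.9,-1.6,-0.5],4.1]
    - [30,[-5.6,-1.85,-0.5],4.7]
    - [30,[-6.1,-2.0,-0.5],5.1]
    - [30,[-6.4,-2.1,-0.5],5.4]

```text
clock: 4.75
eef_pos: [0.537, -0.0045, 0.1713]
tool_rot: [0.687, 0.727, -0.001, -0.001]
ft_force: [0.2, -0.7, -0.5]
grip_width: 0.0467
```

```bash
python3 - <<'E'
from h import *
go([.612,-.245,.15],-18)
E
```

```text
pose [ 0.537  -0.0045  0.1713] jaw 3.3 q [-0.01  0.35 -0.01  1.22 -0.    1.51] F [ 0.2 -0.7 -0.5] w 46.7 t 4.75
  d [-4.887  1.223  0.426] roll [np.float64(3.55), np.float64(-26.45)]
```

Request:
move_arm:
  motion:
    - [30,[-0.5,0.12,0.04],0.4]
    - [30,[-1.2,0.3,0.1],0.9]
    - [30,[-2.0,0.5,0.17],1.5]
    - [30,[-2.8,0.7,0.24],2.1]
    - [30,[-3.6,0.9,0.3],2.6]
    - [30,[-4.2,1.05,0.36],3.1]
    - [30,[-4.6,1.15,0.4],3.4]
    - [30,[-4.85,1.22,0.42],3.55]
    - [30,[-4.85,1.22,0.42],3.55]
    - [30,[-4.85,1.22,0.42],3.55]

```text
clock: 5.75
eef_pos: [0.6131, -0.2389, 0.1508]
tool_rot: [0.807, 0.59, -0.0, -0.001]
ft_force: [0.6, -0.1, -1.5]
grip_width: 0.0468
```

```bash
python3 - <<'E'
from h import *
[camera("top") for i in range(3)]
go([.612,-.245,.15],-18)
a=np.linspace(0,6.28,37)
def ring(x,y,r,z): return np.c_[x+r*np.cos(a),y+r*np.sin(a),a*0+z]
snap("w3",np.vstack([ring(.6253,-.207,.099,.072),ring(.4899,-.0744,.08,.072)]))
E
```

```text
pose [ 0.6134 -0.2383  0.1516] jaw -17.6 q [-0.37  0.6   0.34  1.31  0.    1.51] F [-0.7 -0.2 -0.6] w 46.9 t 5.9
  d [-0.136  0.013  0.033] roll [np.float64(0.07), np.float64(-29.93)]
```

View pics/w3.png

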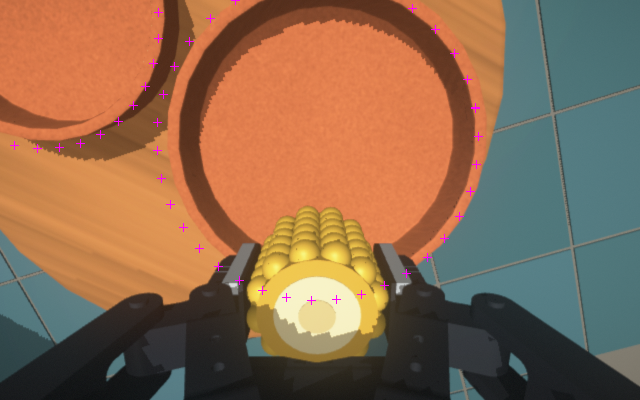

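The held cob is visible. The wide dish rim runs from x=168 to x=487 px, about 9 px right of and 7 px above my estimate. That moves the dish centres about 6 mm, to wide ≈ (.631,-.205) and small ≈ (.495,-.072). Lowering the cob slowly.

Request:
move_arm:
  motion:
    - [30,[-0.1,0.13,0.15],0]
    - [30,[-0.1,0.13,0.5],0]
    - [30,[-0.1,0.13,0.9],0]
    - [30,[-0.1,0.13,1.3],0]
    - [30,[-0.1,0.13,1.6],0]
    - [30,[-0.1,0.13,1.75],0]
    - [30,[-0.1,0.13,1.8],0]
    - [30,[-0.1,0.13,1.8],0]
    - [30,[-0.1,0.13,1.8],0]
    - [30,[-0.1,0.13,1.8],0]

```text
clock: 6.95
eef_pos: [0.6189, -0.2467, 0.0625]
tool_rot: [0.808, 0.59, 0.001, 0.001]
ft_force: [0.8, 0.5, -0.2]
grip_width: 0.0469
```

Request:
move_arm:
  motion:
    - [30,[0,0,0],0]
    - [30,[0,0,0],0]
    - [30,[0,0,0.02],0]
    - [30,[0,0,0.04],0]
    - [30,[0,0,0.06],0]
    - [30,[0,0,0.08],0]
    - [30,[0,0,0.08],0]
    - [30,[0,0,0.08],0]
    - [30,[0,0,0.08],0]
    - [30,[0,0,0.08],0]

```text
clock: 7.95
eef_pos: [0.6182, -0.2465, 0.0573]
tool_rot: [0.808, 0.59, 0.0, 0.0]
ft_force: [-1.1, 0.7, -0.8]
grip_width: 0.0468
```

```bash
python3 - <<'E'
from h import *
go([.618,-.245,.054],-18)
snap("w4")
E
```

```text
pose [ 0.6182 -0.2465  0.0573] jaw -17.7 q [-0.38  0.68  0.23  1.12  0.    1.5 ] F [-1.1  0.7 -0.8] w 46.8 t 7.95
  d [ 0.027 -0.013  0.067] roll [np.float64(0.05), np.float64(-29.95)]
```

View pics/w4.png

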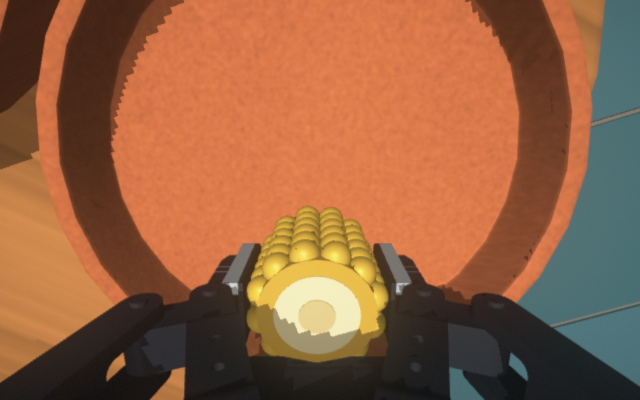

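Centred across the dish (rim 38..592 px), no contact yet. Creeping down.

Request:
move_arm:
  motion:
    - [30,[0,0,0.01],0]
    - [30,[0,0,0.02],0]
    - [30,[0,0,0.03],0]
    - [30,[0,0,0.04],0]
    - [30,[0,0,0.04],0]
    - [30,[0,0,0.04],0]
    - [30,[0,0,0.04],0]
    - [30,[0,0,0.04],0]
    - [30,[0,0,0.04],0]
    - [30,[0,0,0.04],0]

```text
clock: 9.0
eef_pos: [0.6182, -0.2465, 0.0554]
tool_rot: [0.808, 0.59, 0.0, 0.0]
ft_force: [-0.4, -0.2, -1.1]
grip_width: 0.047
```

Request:
move_arm:
  motion:
    - [30,[0,0,0.01],0]
    - [30,[0,0,0.02],0]
    - [30,[0,0,0.02],0]
    - [30,[0,0,0.03],0]
    - [30,[0,0,0.03],0]
    - [30,[0,0,0.03],0]
    - [30,[0,0,0.03],0]
    - [30,[0,0,0.03],0]
    - [30,[0,0,0.03],0]
    - [30,[0,0,0.03],0]

```text
clock: 10.0
eef_pos: [0.6183, -0.2465, 0.0549]
tool_rot: [0.808, 0.59, 0.0, 0.0]
ft_force: [-2.2, 0.9, 5.2]
grip_width: 0.0471
```

Contact with the floor shows as +5 N at z=.0549, as predicted. Releasing.

Request:
move_arm:
  motion:
    - [48,[0,0,0],0]
    - [50,[0,0,0],0]
    - [54,[0,0,0],0]
    - [58,[0,0,0],0]
    - [60,[0,0,0],0]
    - [60,[0,0,0],0]
    - [60,[0,0,-0.2],0]
    - [60,[0,0,-0.7],0]
    - [60,[0,0,-1.4],0]
    - [60,[0,0,-2.1],0]

```text
clock: 11.0
eef_pos: [0.6179, -0.2464, 0.1603]
tool_rot: [0.808, 0.59, -0.0, -0.0]
ft_force: [0.4, -0.6, 0.1]
grip_width: 0.06
```

```bash
python3 - <<'E'
from h import *
c=camera("top")
im=c["color"][115:260,265:420,::-1]; cv2.imwrite("pics/dish2.png",cv2.resize(im,None,fx=4,fy=4,interpolation=cv2.INTER_CUBIC))
go([.578,.162,.16],-60)
go([.578,.162,.16],10)
E
```

```text
pose [ 0.6212 -0.2477  0.1683] jaw -17.7 q [-0.38  0.6   0.39  1.35 -0.    1.5 ] F [ 1.5 -1.   5.1] w 60.1 t 11.05
  d [ 7.542 -3.317  0.122] roll [np.float64(7.05), np.float64(-22.95)]
pose [ 0.6212 -0.2477  0.1683] jaw -17.7 q [-0.38  0.6   0.39  1.35 -0.    1.5 ] F [ 1.5 -1.   5.1] w 60.1 t 11.05
  d [ 7.542 -3.317  0.122] roll [np.float64(-4.62), np.float64(25.38)]
```

View pics/dish2.png

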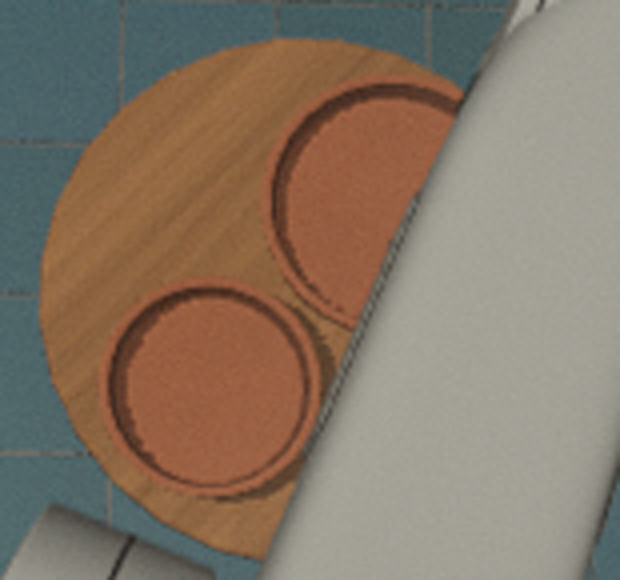

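Request:
move_arm:
  motion:
    - [60,[0.4,-0.17,0],-0.2]
    - [60,[1.2,-0.5,0],-0.7]
    - [60,[2.1,-0.9,0],-1.3]
    - [60,[3.0,-1.3,0],-1.8]
    - [60,[3.9,-1.7,0],-2.4]
    - [60,[4.8,-2.1,0],-3.0]
    - [60,[5.7,-2.45,0],-3.5]
    - [60,[6.5,-2.8,0],-4.0]
    - [60,[7.1,-3.05,0],-4.4]
    - [60,[7.54,-3.25,0],-4.62]

```text
clock: 12.05
eef_pos: [0.5779, 0.1648, 0.1597]
tool_rot: [0.641, 0.767, 0.001, 0.0]
ft_force: [0.4, 0.1, 1.0]
grip_width: 0.0602
```

Request:
move_arm:
  motion:
    - [60,[0,0,0],0]
    - [60,[0,0,0],0]
    - [60,[0,0,0],0]
    - [60,[0,0,0],0]
    - [60,[0,0,0],0]
    - [60,[0,0,0],0]
    - [60,[0,0,0],0]
    - [60,[0,0,0],0]
    - [60,[0,0,0],0]
    - [60,[0,0,0],0]

```text
clock: 13.05
eef_pos: [0.5781, 0.1621, 0.1588]
tool_rot: [0.643, 0.766, -0.0, -0.0]
ft_force: [0.3, 0.4, 0.3]
grip_width: 0.0602
```

```bash
python3 - <<'E'
from h import *
go([.578,.162,.0],10)
snap("w5",[[.575,.162,.04],[.575,.162,.02],[.575,.162,0],[.5612,.3111,.022]])
E
```

```text
pose [0.5781 0.1621 0.1588] jaw 10.0 q [0.27 0.48 0.16 1.25 0.   1.67] F [0.3 0.4 0.3] w 60.2 t 13.05
  d [-2.000e-03 -2.000e-03  3.176e+00] roll [np.float64(0.0), np.float64(-30.0)]
```

View pics/w5.png

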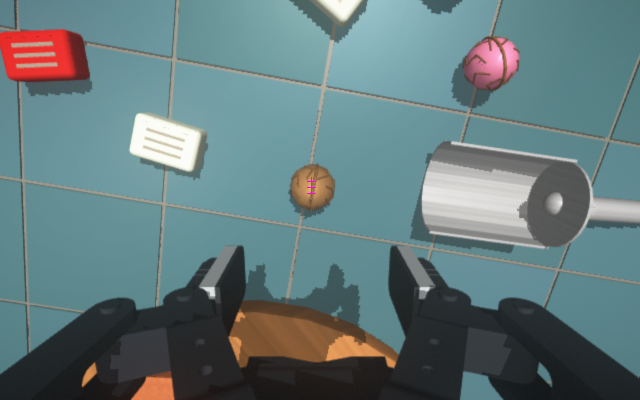

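The walnut is at (312,187) px, right on the projected estimate. Descending.

Request:
move_arm:
  motion:
    - [54,[0,-0.05,0.3],0]
    - [52,[0,-0.05,0.9],0]
    - [52,[0,-0.05,1.6],0]
    - [52,[0,-0.05,2.2],0]
    - [52,[0,-0.05,2.7],0]
    - [52,[0,-0.05,3.0],0]
    - [52,[0,-0.05,3.1],0]
    - [52,[0,-0.05,3.1],0]
    - [52,[0,-0.05,3.1],0]
    - [52,[0,-0.05,3.1],0]

```text
clock: 14.1
eef_pos: [0.5768, 0.162, 0.0052]
tool_rot: [0.643, 0.766, 0.001, 0.001]
ft_force: [0.3, 0.1, -0.3]
grip_width: 0.0517
```

```bash
python3 - <<'E'
from h import *
go([.5755,.162,.003],10)
snap("w6")
E
```

```text
pose [0.5768 0.162  0.0052] jaw 10.0 q [ 0.27  0.61 -0.05  0.91  0.    1.67] F [ 0.3  0.1 -0.3] w 51.7 t 14.1
  d [ 0.004 -0.026  0.045] roll [np.float64(0.0), np.float64(-30.0)]
```

View pics/w6.png

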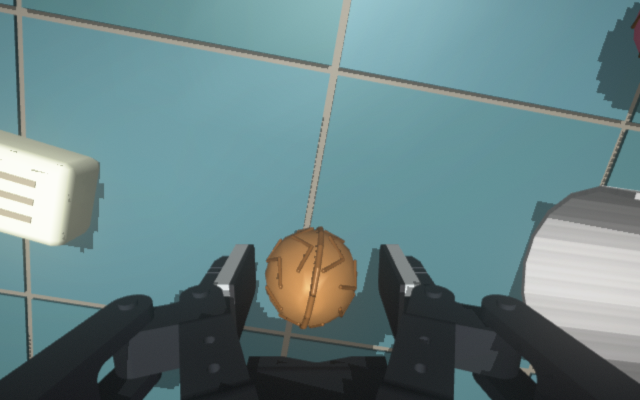

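Request:
move_arm:
  motion:
    - [48,[0,-0.03,0.02],0]
    - [46,[0,-0.03,0.02],0]
    - [44,[0,-0.03,0.02],0]
    - [41,[0,-0.03,0.02],0]
    - [38,[0,-0.03,0.02],0]
    - [35,[0,-0.03,0.02],0]
    - [30,[0,-0.03,0.02],0]
    - [28,[0,-0.03,0.02],0]
    - [28,[0,-0.03,0.02],0]
    - [28,[0,-0.03,0.02],0]

```text
clock: 15.15
eef_pos: [0.5743, 0.1614, 0.0031]
tool_rot: [0.643, 0.766, 0.0, 0.0]
ft_force: [-0.3, -0.5, 4.7]
grip_width: 0.0334
```

Request:
move_arm:
  motion:
    - [28,[0,0,0],0]
    - [28,[0,0,-0.1],0]
    - [28,[0,0,-0.3],0]
    - [28,[0,0,-0.7],0]
    - [28,[0,0,-1.3],0]
    - [28,[0,0,-1.9],0]
    - [28,[0,0,-2.5],0]
    - [28,[0,0,-2.9],0]
    - [28,[0,0,-3],0]
    - [28,[0,0,-3],0]

```text
clock: 16.15
eef_pos: [0.5747, 0.1616, 0.1538]
tool_rot: [0.643, 0.766, 0.001, 0.001]
ft_force: [-0.8, 0.3, -0.4]
grip_width: 0.0333
```

```bash
python3 - <<'E'
from h import *
snap("w7")
W=np.array([.631,-.205]); f=lambda r,a:W+r*np.array([np.cos(np.radians(a)),np.sin(np.radians(a))])
print("cob",f(42,-108)if 0 else f(.042,-108),"nut",f(.042,12),"block",f(.036,132))
p=f(.042,12)
go([*p,.16],-18); go([*p,.16],-78);go([*p,.16],102)
E
```

```text
cob [ 0.61802129 -0.24494437] nut [ 0.6720822  -0.19626771] block [ 0.6069113  -0.17824679]
pose [0.5739 0.1613 0.1524] jaw 10.0 q [ 0.27  0.47  0.13  1.23 -0.    1.67] F [ 0.3 -0.3  0.1] w 33.1 t 16.2
  d [-7.384  0.691 -0.153] roll [np.float64(4.67), np.float64(-25.33)]
pose [0.5739 0.1613 0.1524] jaw 10.0 q [ 0.27  0.47  0.13  1.23 -0.    1.67] F [ 0.3 -0.3  0.1] w 33.1 t 16.2
  d [-7.384  0.691 -0.153] roll [np.float64(14.67), np.float64(-15.33)]
pose [0.5739 0.1613 0.1524] jaw 10.0 q [ 0.27  0.47  0.13  1.23 -0.    1.67] F [ 0.3 -0.3  0.1] w 33.1 t 16.2
  d [-7.384  0.691 -0.153] roll [np.float64(14.67), np.float64(-15.33)]
```

View pics/w7.png

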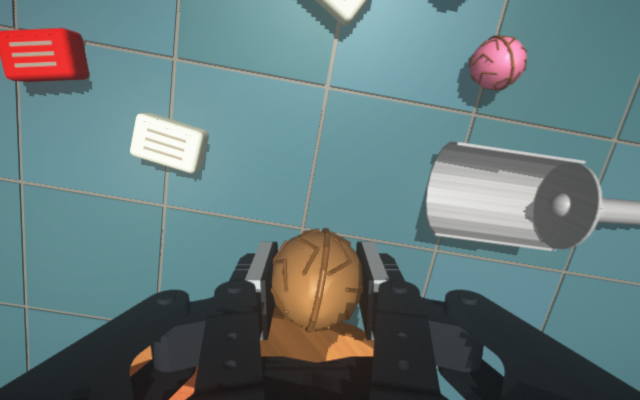

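The walnut is held upright and centred. Moving to the wide dish.

Request:
move_arm:
  motion:
    - [28,[-0.4,0.04,-0.05],0.4]
    - [28,[-1.2,0.1,-0.1],1.3]
    - [28,[-2.1,0.2,-0.15],2.5]
    - [28,[-3.0,0.28,-0.15],3.8]
    - [28,[-3.9,0.36,-0.15],5.1]
    - [28,[-4.8,0.45,-0.15],6.4]
    - [28,[-5.6,0.52,-0.15],7.7]
    - [28,[-6.4,0.6,-0.15],8.8]
    - [28,[-7.0,0.65,-0.15],9.6]
    - [28,[-7.38,0.69,-0.15],10]

```text
clock: 17.2
eef_pos: [0.6712, -0.1987, 0.1572]
tool_rot: [0.941, 0.34, -0.002, -0.001]
ft_force: [1.2, 0.1, -1.0]
grip_width: 0.0331
```

Request:
move_arm:
  motion:
    - [28,[0,0,0],0]
    - [28,[0,0,0],0]
    - [28,[0,0,0],0]
    - [28,[0,0,0],0]
    - [28,[0,0,0],0]
    - [28,[0,0,0],0]
    - [28,[0,0,0],0]
    - [28,[0,0,0],0]
    - [28,[0,0,0],0]
    - [28,[0,0,0],0]

```text
clock: 18.2
eef_pos: [0.6722, -0.196, 0.1603]
tool_rot: [0.94, 0.342, 0.0, 0.0]
ft_force: [-0.9, 0.4, 1.1]
grip_width: 0.033
```

```bash
python3 - <<'E'
from h import *
a=np.linspace(0,6.28,37)
go([.672,-.196,.051],-50)
snap("w8",np.vstack([np.c_[.631+r*np.cos(a),-.205+r*np.sin(a),a*0+z] for r,z in [(.099,.072),(.086,.046)]]))
E
```

```text
pose [ 0.6722 -0.196   0.1603] jaw -50.0 q [-0.28  0.69  0.52  1.4  -0.    2.16] F [-0.9  0.4  1.1] w 33.0 t 18.2
  d [-0.003 -0.004  2.187] roll [np.float64(-0.0), np.float64(30.0)]
```

View pics/w8.png

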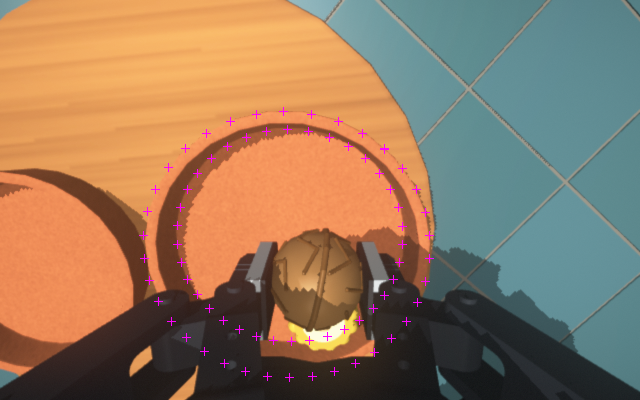

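The wide-dish overlay now matches the visible rim (top y≈110, sides x≈147 and 434). Descending.

Request:
move_arm:
  motion:
    - [28,[0,0,0.15],0]
    - [28,[0,0,0.5],0]
    - [28,[0,0,0.9],0]
    - [28,[0,0,1.3],0]
    - [28,[0,0,1.7],0]
    - [28,[0,0,1.95],0]
    - [28,[0,0,2.1],0]
    - [28,[0,0,2.12],0]
    - [28,[0,0,2.12],0]
    - [28,[0,0,2.12],0]

```text
clock: 19.25
eef_pos: [0.6731, -0.1962, 0.0556]
tool_rot: [0.94, 0.342, 0.001, 0.001]
ft_force: [1.0, -0.8, -0.6]
grip_width: 0.0335
```

Request:
move_arm:
  motion:
    - [28,[0,0,0],0]
    - [28,[0,0,0],0]
    - [28,[0,0,0.02],0]
    - [28,[0,0,0.04],0]
    - [28,[0,0,0.06],0]
    - [28,[0,0,0.06],0]
    - [28,[0,0,0.06],0]
    - [28,[0,0,0.06],0]
    - [28,[0,0,0.06],0]
    - [28,[0,0,0.06],0]

```text
clock: 20.25
eef_pos: [0.6723, -0.196, 0.0514]
tool_rot: [0.94, 0.342, 0.0, 0.0]
ft_force: [0.5, -0.1, -0.0]
grip_width: 0.0333
```

Request:
move_arm:
  motion:
    - [28,[0,0,0.01],0]
    - [28,[0,0,0.02],0]
    - [28,[0,0,0.03],0]
    - [28,[0,0,0.04],0]
    - [28,[0,0,0.05],0]
    - [28,[0,0,0.05],0]
    - [28,[0,0,0.05],0]
    - [28,[0,0,0.05],0]
    - [28,[0,0,0.05],0]
    - [28,[0,0,0.05],0]

```text
clock: 21.25
eef_pos: [0.6723, -0.196, 0.0491]
tool_rot: [0.94, 0.342, 0.0, 0.0]
ft_force: [-1.9, 0.0, 3.8]
grip_width: 0.033
```

Request:
move_arm:
  motion:
    - [34,[0,0,0],0]
    - [36,[0,0,0],0]
    - [39,[0,0,0],0]
    - [43,[0,0,0],0]
    - [47,[0,0,0],0]
    - [47,[0,0,0],0]
    - [47,[0,0,0],0]
    - [47,[0,0,-0.1],0]
    - [47,[0,0,-0.4],0]
    - [47,[0,0,-1.0],0]

```text
clock: 22.25
eef_pos: [0.6702, -0.1954, 0.0965]
tool_rot: [0.94, 0.342, -0.002, -0.002]
ft_force: [0.3, -0.5, 0.7]
grip_width: 0.0472
```

Request:
move_arm:
  motion:
    - [55,[0,0,-0.7],0]
    - [70,[0,0,-1.2],0]
    - [70,[0,0,-1.2],0]
    - [70,[0,0,-1.2],0]
    - [70,[0,0,-1.2],0]
    - [70,[0,0,-1.2],0]
    - [70,[0,0,-1.2],0]
    - [70,[0,0,-1.2],0]
    - [70,[0,0,-1.2],0]
    - [70,[0,0,-1.2],0]

```text
clock: 23.25
eef_pos: [0.6722, -0.196, 0.1586]
tool_rot: [0.94, 0.342, -0.0, -0.0]
ft_force: [0.3, 0.1, 0.1]
grip_width: 0.07
```

```bash
python3 - <<'E'
from h import *
c,wp=snap("w9")
s=camera("scene")["color"][150:240,205:370,::-1]; cv2.imwrite("pics/s9.png",cv2.resize(s,None,fx=4,fy=4,interpolation=cv2.INTER_CUBIC))
go([.561,.311,.16],32)
go([.457,.179,.16],83)
E
```

```text
pose [ 0.6723 -0.196   0.1588] jaw -50.0 q [-0.28  0.69  0.52  1.4   0.    2.16] F [0.2 0.4 0.9] w 69.7 t 23.35
  d [ 4.814 -9.198 -0.024] roll [np.float64(-13.67), np.float64(16.33)]
pose [ 0.6723 -0.196   0.1588] jaw -50.0 q [-0.28  0.69  0.52  1.4   0.    2.16] F [0.2 0.4 0.9] w 69.7 t 23.35
  d [ 1.523 -8.512 -0.024] roll [np.float64(7.83), np.float64(-22.17)]
```

View pics/w9.png

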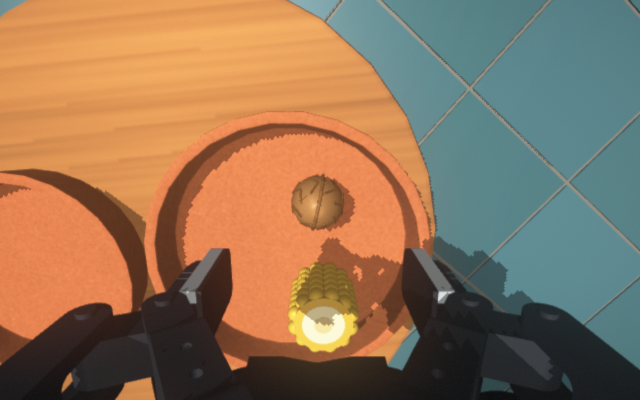

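View pics/s9.png

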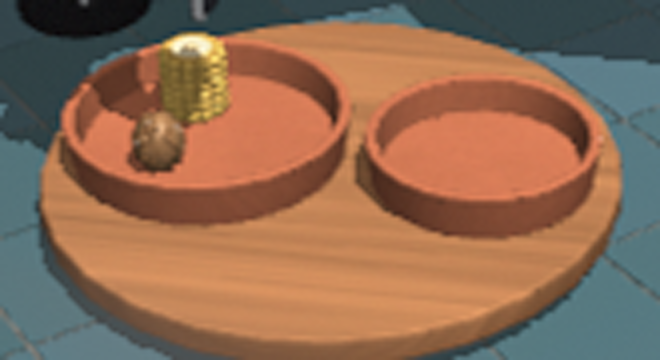

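The walnut at (318,202) px and the cob at (322,325) both stand upright on the floor of the wide dish, and neither dish moved. Next is the far pale block at about (.561,.311), across its width.

Request:
move_arm:
  motion:
    - [70,[0.15,-0.3,0],-0.6]
    - [70,[0.5,-0.95,0],-1.9]
    - [70,[0.95,-1.8,0],-3.2]
    - [70,[1.4,-2.6,0],-4.5]
    - [70,[1.8,-3.4,0],-5.8]
    - [70,[2.2,-4.2,0],-7.1]
    - [70,[2.6,-5.0,0],-8.4]
    - [70,[3.0,-5.8,0],-9.7]
    - [70,[3.4,-6.5,0],-11]
    - [70,[3.7,-7.1,0],-12.3]

```text
clock: 24.35
eef_pos: [0.5852, 0.1973, 0.1592]
tool_rot: [0.543, 0.84, 0.0, 0.0]
ft_force: [0.4, -0.4, 0.0]
grip_width: 0.0698
```

```bash
python3 - <<'E'
from h import *
go([.562,.312,.16],62)
E
```

```text
pose [0.5852 0.1973 0.1592] jaw 24.2 q [0.33 0.51 0.21 1.27 0.   1.47] F [ 0.4 -0.4  0. ] w 69.8 t 24.35
  d [ 2.283  0.517 -0.015] roll [np.float64(-6.3), np.float64(23.7)]
```

Request:
move_arm:
  motion:
    - [70,[0.5,0.1,0],-1.2]
    - [70,[1.1,0.25,0],-2.5]
    - [70,[1.6,0.36,0],-3.8]
    - [70,[2.0,0.46,0],-5.0]
    - [70,[2.28,0.52,0],-6.3]
    - [70,[2.28,0.52,0],-6.3]
    - [70,[2.28,0.52,0],-6.3]
    - [70,[2.28,0.52,0],-6.3]
    - [70,[2.28,0.52,0],-6.3]
    - [70,[2.28,0.52,0],-6.3]

```text
clock: 25.35
eef_pos: [0.5638, 0.3088, 0.1589]
tool_rot: [0.246, 0.969, -0.0, 0.0]
ft_force: [-0.4, -0.3, 0.7]
grip_width: 0.0699
```

```bash
cat >> h.py <<'E'
def pale(c,wp,z,box):
    hsv=cv2.cvtColor(c["color"],cv2.COLOR_RGB2HSV); m=np.zeros(hsv.shape[:2],np.uint8); x0,y0,x1,y1=box
    m[y0:y1,x0:x1]=((hsv[...,1]<50)&(hsv[...,2]>185))[y0:y1,x0:x1]
    for k in cv2.findContours(m,cv2.RETR_EXTERNAL,cv2.CHAIN_APPROX_NONE)[0]:
        if cv2.contourArea(k)<200: continue
        r0=cv2.minAreaRect(k)
        pts=np.array([plane(c,p,z,wp)[:2] for p in k[:,0,:].astype(float)])*1000
        r=cv2.minAreaRect(pts.astype(np.float32)); a=r[2] if r[1][0]>r[1][1] else r[2]+90
        print("px",np.round(r0[0]),"world",np.round(r[0],1),"wh",np.round(r[1],1),"long axis",round(a,1))
E
python3 - <<'E'
from h import *
go([.562,.312,.002],62)
c,wp=snap("w10"); pale(c,wp,.022,(100,60,520,320)); 
E
```

```text
pose [0.5638 0.3088 0.1589] jaw 61.5 q [ 0.5   0.56  0.3   1.31 -0.    1.  ] F [-0.4 -0.3  0.7] w 69.9 t 25.35
  d [0.063 0.039 3.139] roll [np.float64(-0.08), np.float64(29.92)]
px [318. 183.] world [562.6 311.2] wh [32.4 50.5] long axis 151.8
px [118. 146.] world [464.6 188.1] wh [27.1 56.7] long axis 142.6
```

View pics/w10.png

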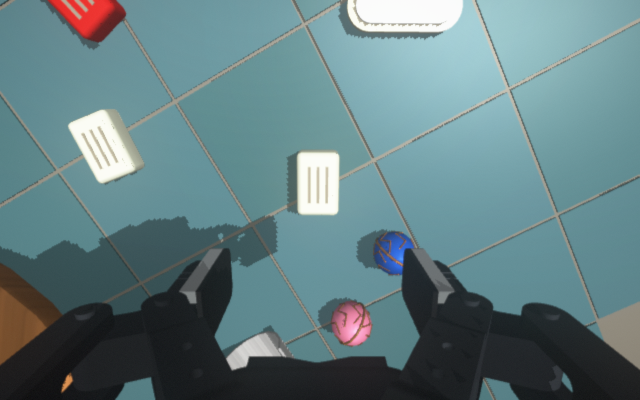

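The block is at (318,183) px, world (.5626,.3112), measured 50x32 mm, aligned with the jaws. Descending with the jaws at 48 mm.

Request:
move_arm:
  motion:
    - [60,[0.04,0.03,0.3],-0.05]
    - [50,[0.04,0.03,0.9],-0.05]
    - [48,[0.04,0.03,1.6],-0.05]
    - [48,[0.04,0.03,2.2],-0.05]
    - [48,[0.04,0.03,2.7],-0.05]
    - [48,[0.04,0.03,3.0],-0.05]
    - [48,[0.04,0.03,3.1],-0.05]
    - [48,[0.04,0.03,3.1],-0.05]
    - [48,[0.04,0.03,3.1],-0.05]
    - [48,[0.04,0.03,3.1],-0.05]

```text
clock: 26.4
eef_pos: [0.5635, 0.3125, 0.0054]
tool_rot: [0.243, 0.97, 0.001, 0.001]
ft_force: [-0.1, 1.3, 0.1]
grip_width: 0.0479
```

Request:
move_arm:
  motion:
    - [48,[0,0,0.0],0]
    - [44,[0,0,0.0],0]
    - [40,[0,0,0],0]
    - [37,[0,0,0],0]
    - [34,[0,0,0],0]
    - [28,[0,0,0],0]
    - [28,[0,0,0],0]
    - [28,[0,0,0],0]
    - [28,[0,0,0],0]
    - [28,[0,0,0],0]

```text
clock: 27.4
eef_pos: [0.5626, 0.312, 0.0041]
tool_rot: [0.243, 0.97, 0.0, 0.0]
ft_force: [-1.3, -2.2, 4.2]
grip_width: 0.0325
```

Request:
move_arm:
  motion:
    - [28,[0,0,0],0]
    - [28,[0,0,-0.1],0]
    - [28,[0,0,-0.3],0]
    - [28,[0,0,-0.7],0]
    - [28,[0,0,-1.3],0]
    - [28,[0,0,-1.9],0]
    - [28,[0,0,-2.5],0]
    - [28,[0,0,-2.9],0]
    - [28,[0,0,-3],0]
    - [28,[0,0,-3],0]

```text
clock: 28.4
eef_pos: [0.5629, 0.3123, 0.1547]
tool_rot: [0.243, 0.97, 0.001, 0.001]
ft_force: [0.1, 0.2, -1.8]
grip_width: 0.0325
```

```bash
python3 - <<'E'
from h import *
snap("w11")
go([.607,-.178,.16],-48); 
E
```

```text
pose [0.5622 0.3118 0.1532] jaw 61.9 q [0.51 0.57 0.29 1.3  0.   1.  ] F [-0.8  0.2 -0.2] w 32.7 t 28.45
  d [-5.404 -8.22  -0.133] roll [np.float64(-11.68), np.float64(18.32)]
```

View pics/w11.png

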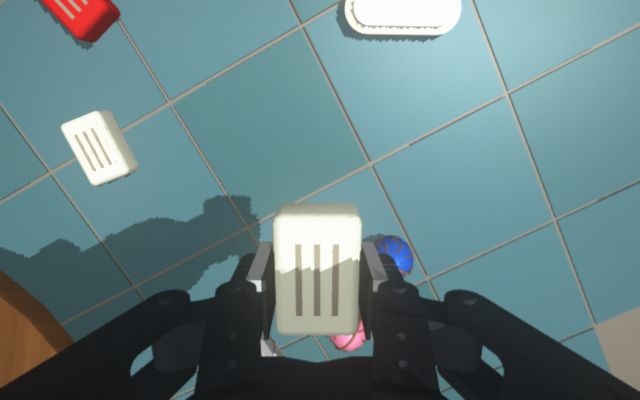

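Held level. Moving to the wide dish (block target (.607,-.178)).

Request:
move_arm:
  motion:
    - [28,[-0.2,-0.3,-0.03],-0.5]
    - [28,[-0.6,-0.9,-0.08],-1.4]
    - [28,[-1.05,-1.6,-0.13],-2.6]
    - [28,[-1.5,-2.3,-0.13],-3.8]
    - [28,[-2.0,-3.05,-0.13],-5.0]
    - [28,[-2.5,-3.8,-0.13],-6.2]
    - [28,[-3.0,-4.55,-0.13],-7.4]
    - [28,[-3.5,-5.3,-0.13],-8.6]
    - [28,[-3.9,-5.95,-0.13],-9.6]
    - [28,[-4.3,-6.55,-0.13],-10.4]

```text
clock: 29.45
eef_pos: [0.5964, -0.0801, 0.158]
tool_rot: [-0.296, 0.955, 0.001, -0.002]
ft_force: [0.3, 0.7, -1.4]
grip_width: 0.0328
```

```bash
python3 - <<'E'
from h import *
go([.607,-.178,.16],132); 
E
```

```text
pose [ 0.5964 -0.0801  0.158 ] jaw 124.5 q [-0.13  0.48  0.17  1.26 -0.   -0.74] F [ 0.3  0.7 -1.4] w 32.8 t 29.45
  d [ 0.934 -1.734 -0.043] roll [np.float64(-1.25), np.float64(28.75)]
```

Request:
move_arm:
  motion:
    - [28,[0.3,-0.6,0],-0.4]
    - [28,[0.6,-1.1,0],-0.8]
    - [28,[0.8,-1.5,0],-1.1]
    - [28,[0.95,-1.75,0],-1.25]
    - [28,[0.95,-1.75,0],-1.25]
    - [28,[0.95,-1.75,0],-1.25]
    - [28,[0.95,-1.75,0],-1.25]
    - [28,[0.95,-1.75,0],-1.25]
    - [28,[0.95,-1.75,0],-1.25]
    - [28,[0.95,-1.75,0],-1.25]

```text
clock: 30.45
eef_pos: [0.6081, -0.1766, 0.1605]
tool_rot: [-0.357, 0.934, -0.0, 0.0]
ft_force: [0.4, -0.3, -0.3]
grip_width: 0.0326
```

```bash
python3 - <<'E'
from h import *
a=np.linspace(0,6.28,37)
go([.607,-.178,.05],132); 
snap("w12",np.vstack([np.c_[.631+r*np.cos(a),-.205+r*np.sin(a),a*0+z] for r,z in [(.099,.072),(.086,.046)]]+[np.c_[.495+.08*np.cos(a),-.072+.08*np.sin(a),a*0+.072]]))
E
```

```text
pose [ 0.6081 -0.1766  0.1605] jaw 131.9 q [-0.28  0.54  0.27  1.3   0.   -1.01] F [ 0.4 -0.3 -0.3] w 32.6 t 30.45
  d [ 0.035 -0.006  2.209] roll [np.float64(-0.02), np.float64(29.98)]
```

View pics/w12.png

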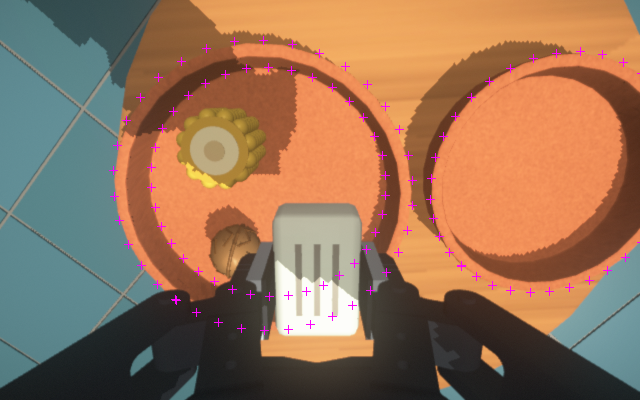

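The held block is over the free third of the wide dish: cob at (215,150), walnut at (235,250), and the rim overlays match within about 4 px. Lowering.

Request:
move_arm:
  motion:
    - [28,[0.03,0,0.15],0]
    - [28,[0.03,0,0.5],0]
    - [28,[0.03,0,0.9],0]
    - [28,[0.03,0,1.3],0]
    - [28,[0.03,0,1.7],0]
    - [28,[0.03,0,1.95],0]
    - [28,[0.03,0,2.08],0]
    - [28,[0.03,0,2.12],0]
    - [28,[0.03,0,2.12],0]
    - [28,[0.03,0,2.12],0]

```text
clock: 31.5
eef_pos: [0.6077, -0.1785, 0.0554]
tool_rot: [-0.357, 0.934, -0.001, 0.001]
ft_force: [0.1, 0.1, -0.1]
grip_width: 0.0328
```

Request:
move_arm:
  motion:
    - [28,[0,0,0],0]
    - [28,[0,0,0],0]
    - [28,[0,0,0.02],0]
    - [28,[0,0,0.04],0]
    - [28,[0,0,0.06],0]
    - [28,[0,0,0.07],0]
    - [28,[0,0,0.07],0]
    - [28,[0,0,0.07],0]
    - [28,[0,0,0.07],0]
    - [28,[0,0,0.07],0]

```text
clock: 32.5
eef_pos: [0.6069, -0.1783, 0.0508]
tool_rot: [-0.357, 0.934, -0.0, 0.0]
ft_force: [-0.1, -0.3, -0.9]
grip_width: 0.0329
```

Request:
move_arm:
  motion:
    - [28,[0,0,0.01],0]
    - [28,[0,0,0.02],0]
    - [28,[0,0,0.03],0]
    - [28,[0,0,0.04],0]
    - [28,[0,0,0.04],0]
    - [28,[0,0,0.04],0]
    - [28,[0,0,0.04],0]
    - [28,[0,0,0.04],0]
    - [28,[0,0,0.04],0]
    - [28,[0,0,0.04],0]

```text
clock: 33.5
eef_pos: [0.6069, -0.1783, 0.0501]
tool_rot: [-0.357, 0.934, -0.0, 0.0]
ft_force: [-1.8, 1.4, 6.1]
grip_width: 0.0328
```

Contact (+6 N at .0501 as expected). Release and raise.

Request:
move_arm:
  motion:
    - [33,[0,0,0],0]
    - [35,[0,0,0],0]
    - [38,[0,0,0],0]
    - [41,[0,0,0],0]
    - [43,[0,0,0],0]
    - [43,[0,0,0],0]
    - [43,[0,0,0],0]
    - [43,[0,0,-0.1],0]
    - [43,[0,0,-0.5],0]
    - [43,[0,0,-1.2],0]

```text
clock: 34.5
eef_pos: [0.6047, -0.1777, 0.1068]
tool_rot: [-0.357, 0.934, 0.002, -0.003]
ft_force: [0.5, -0.1, -0.3]
grip_width: 0.0428
```

Request:
move_arm:
  motion:
    - [50,[0,0,-0.7],0]
    - [60,[0,0,-1.0],0]
    - [60,[0,0,-1.0],0]
    - [60,[0,0,-1],0]
    - [60,[0,0,-1],0]
    - [60,[0,0,-1],0]
    - [60,[0,0,-1],0]
    - [60,[0,0,-1],0]
    - [60,[0,0,-1],0]
    - [60,[0,0,-1],0]

```text
clock: 35.5
eef_pos: [0.6069, -0.1783, 0.1587]
tool_rot: [-0.357, 0.934, 0.0, -0.0]
ft_force: [0.7, -0.2, -0.0]
grip_width: 0.0597
```

```bash
python3 - <<'E'
from h import *
c,wp=snap("w13")
s=camera("scene")["color"][150:240,205:370,::-1]; cv2.imwrite("pics/s13.png",cv2.resize(s,None,fx=4,fy=4,interpolation=cv2.INTER_CUBIC))
go([.478,.430,.16],149)
E
```

```text
pose [ 0.6069 -0.1783  0.1588] jaw 131.8 q [-0.29  0.54  0.26  1.29 -0.   -1.02] F [ 1.3 -0.5  0. ] w 59.9 t 35.6
  d [-6.188 10.787 -0.024] roll [np.float64(-2.87), np.float64(27.13)]
```

View pics/w13.png

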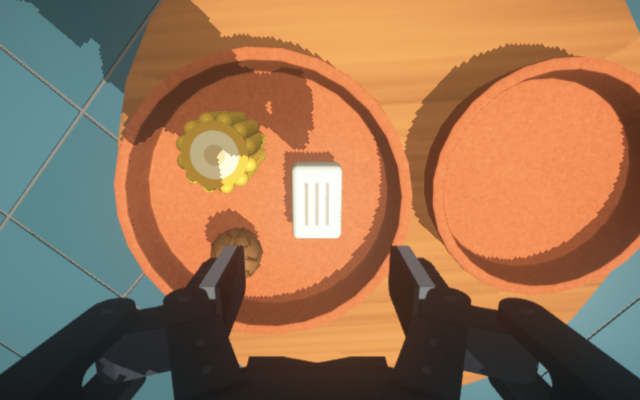

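View pics/s13.png

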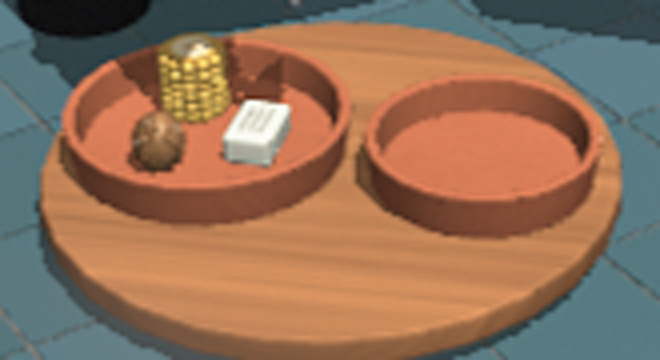

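The wide dish is complete: the block lies flat at (318,200) px, clear of the cob and walnut. On to the cuttlebone.

Request:
move_arm:
  motion:
    - [60,[-0.15,0.3,0],0]
    - [60,[-0.5,0.85,0],-0.2]
    - [60,[-0.9,1.6,0],-0.5]
    - [60,[-1.35,2.35,0],-0.8]
    - [60,[-1.8,3.15,0],-1.1]
    - [60,[-2.25,3.95,0],-1.4]
    - [60,[-2.7,4.75,0],-1.7]
    - [60,[-3.15,5.5,0],-2.0]
    - [60,[-3.6,6.3,0],-2.3]
    - [60,[-4.05,7.05,0],-2.6]

```text
clock: 36.6
eef_pos: [0.5212, 0.222, 0.1592]
tool_rot: [-0.481, 0.877, 0.0, 0.0]
ft_force: [0.9, -0.6, -0.2]
grip_width: 0.0601
```

```bash
python3 - <<'E'
from h import *
go([.478,.430,.16],149)
E
```

```text
pose [0.5212 0.222  0.1592] jaw 147.5 q [ 0.4   0.41  0.05  1.21  0.   -0.6 ] F [ 0.9 -0.6 -0.2] w 60.1 t 36.6
  d [-3.046  2.963 -0.014] roll [np.float64(-0.24), np.float64(29.76)]
```

Request:
move_arm:
  motion:
    - [60,[-0.6,0.6,0],0]
    - [60,[-1.2,1.2,0],-0.1]
    - [60,[-1.8,1.75,0],-0.2]
    - [60,[-2.3,2.25,0],-0.24]
    - [60,[-2.7,2.65,0],-0.24]
    - [60,[-3.0,2.95,0],-0.24]
    - [60,[-3.05,2.97,0],-0.24]
    - [60,[-3.05,2.97,0],-0.24]
    - [60,[-3.05,2.97,0],-0.24]
    - [60,[-3.05,2.97,0],-0.24]

```text
clock: 37.6
eef_pos: [0.4801, 0.4268, 0.159]
tool_rot: [-0.491, 0.871, -0.0, -0.0]
ft_force: [0.1, -0.0, -0.5]
grip_width: 0.0599
```

```bash
python3 - <<'E'
from h import *
[camera("top") for i in range(5)]
go([.478,.430,.16],149)
c,wp=snap("w14"); pale(c,wp,.0095,(100,60,520,300)); 
E
```

```text
pose [0.4802 0.4274 0.159 ] jaw 148.8 q [ 0.73  0.56  0.3   1.31 -0.   -0.3 ] F [0.1 0.4 0.2] w 60.1 t 37.85
  d [-0.022  0.065 -0.02 ] roll [np.float64(-0.04), np.float64(29.96)]
px [372. 206.] world [450.8 468.3] wh [62.1 50.4] long axis 51.7
px [322. 183.] world [478.2 430. ] wh [84.5 35.1] long axis 60.8
```

View pics/w14.png

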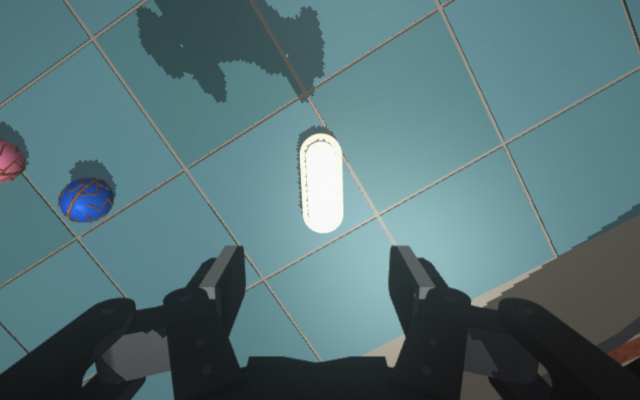

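The cuttlebone is at (322,183) px, world (.4782,.430), 84x35 mm, axis 60.8°. Descending low.

Request:
move_arm:
  motion:
    - [55,[-0.02,0.065,0.3],-0.33]
    - [48,[-0.02,0.065,0.9],-0.33]
    - [44,[-0.02,0.065,1.6],-0.33]
    - [44,[-0.02,0.065,2.2],-0.33]
    - [44,[-0.02,0.065,2.7],-0.33]
    - [44,[-0.02,0.065,2.95],-0.33]
    - [44,[-0.02,0.065,3.05],-0.33]
    - [44,[-0.02,0.065,3.1],-0.33]
    - [44,[-0.02,0.065,3.12],-0.33]
    - [44,[-0.02,0.065,3.12],-0.33]

```text
clock: 38.9
eef_pos: [0.4784, 0.4312, 0.0042]
tool_rot: [-0.506, 0.862, 0.0, 0.001]
ft_force: [0.2, 0.4, 0.2]
grip_width: 0.0437
```

Request:
move_arm:
  motion:
    - [44,[0,0,0],0]
    - [44,[0,0,0],0]
    - [44,[0,0,0.02],0]
    - [44,[0,0,0.04],0]
    - [44,[0,0,0.04],0]
    - [44,[0,0,0.04],0]
    - [44,[0,0,0.04],0]
    - [44,[0,0,0.04],0]
    - [44,[0,0,0.04],0]
    - [44,[0,0,0.04],0]

```text
clock: 39.9
eef_pos: [0.4776, 0.4305, 0.0008]
tool_rot: [-0.506, 0.862, 0.0, 0.0]
ft_force: [-0.6, -0.4, 0.5]
grip_width: 0.0441
```

```bash
python3 - <<'E'
from h import *
go([.4782,.430,.001],150.8)
c,wp=snap("w15")
E
```

```text
pose [0.4776 0.4305 0.0008] jaw 150.8 q [ 0.73  0.69  0.09  0.97  0.   -0.33] F [-0.6 -0.4  0.5] w 44.1 t 39.9
  d [ 0.003 -0.015 -0.004] roll [np.float64(0.0), np.float64(-30.0)]
```

View pics/w15.png

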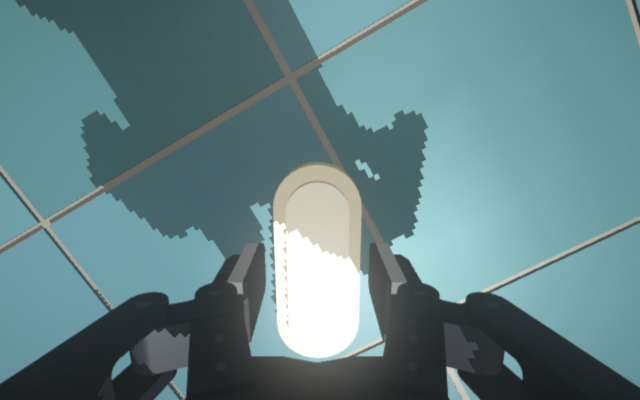

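Centred, no contact. Closing gently.

Request:
move_arm:
  motion:
    - [42,[0,0,0],0]
    - [40,[0,0,0],0]
    - [38,[0,0,0],0]
    - [36,[0,0,0],0]
    - [34,[0,0,0],0]
    - [30,[0,0,0],0]
    - [28,[0,0,0],0]
    - [28,[0,0,0],0]
    - [28,[0,0,0],0]
    - [28,[0,0,0],0]

```text
clock: 40.95
eef_pos: [0.4778, 0.4306, 0.0012]
tool_rot: [-0.506, 0.862, 0.0, 0.0]
ft_force: [0.1, 0.1, 4.1]
grip_width: 0.0321
```

Request:
move_arm:
  motion:
    - [28,[0,0,0],0]
    - [28,[0,0,-0.1],0]
    - [28,[0,0,-0.3],0]
    - [28,[0,0,-0.7],0]
    - [28,[0,0,-1.3],0]
    - [28,[0,0,-1.9],0]
    - [28,[0,0,-2.5],0]
    - [28,[0,0,-2.9],0]
    - [28,[0,0,-3],0]
    - [28,[0,0,-3],0]

```text
clock: 41.95
eef_pos: [0.478, 0.4308, 0.1518]
tool_rot: [-0.506, 0.862, 0.0, 0.001]
ft_force: [-1.1, -0.3, -0.3]
grip_width: 0.0323
```

```bash
python3 - <<'E'
from h import *
go([.495,-.072,.15],90)
c,wp=snap("w16")
E
```

```text
pose [0.478  0.4308 0.1518] jaw 150.8 q [ 0.73  0.57  0.29  1.29  0.   -0.33] F [-1.1 -0.3 -0.3] w 32.3 t 41.95
  d [ 8.614 -5.2    0.023] roll [np.float64(10.14), np.float64(-19.86)]
```

View pics/w16.png

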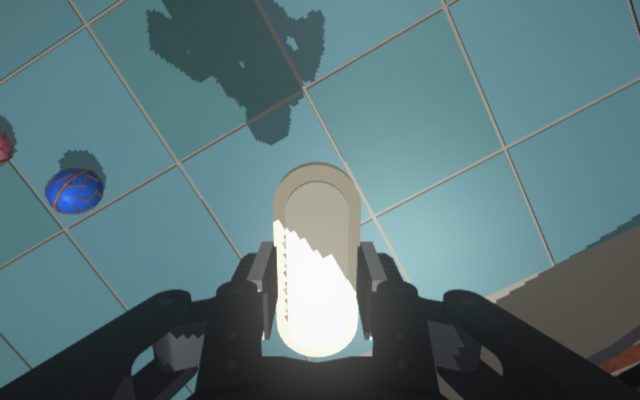

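Held flat and centred. The plan for the small dish puts the cuttlebone along x, 26 mm on the +y side, and the block on the −y side.

```bash
python3 - <<'E'
from h import *
go([.495,-.046,.15],90)
E
```

```text
pose [0.4774 0.4303 0.1503] jaw 150.8 q [ 0.73  0.57  0.28  1.29 -0.   -0.33] F [-0.   0.2 -0.7] w 32.1 t 42.0
  d [ 8.145 -4.951  0.01 ] roll [np.float64(10.14), np.float64(-19.86)]
```

Request:
move_arm:
  motion:
    - [28,[0.3,-0.18,-0.1],0.3]
    - [28,[0.85,-0.5,-0.2],1.0]
    - [28,[1.5,-0.9,-0.2],1.9]
    - [28,[2.2,-1.35,-0.2],2.9]
    - [28,[2.9,-1.75,-0.2],3.9]
    - [28,[3.6,-2.2,-0.2],4.9]
    - [28,[4.3,-2.6,-0.2],5.9]
    - [28,[5.0,-3.0,-0.2],6.9]
    - [28,[5.7,-3.45,-0.2],7.9]
    - [28,[6.3,-3.8,-0.2],8.7]

```text
clock: 43.0
eef_pos: [0.4882, 0.0599, 0.1596]
tool_rot: [-0.072, 0.997, -0.0, -0.001]
ft_force: [1.4, -1.3, -1.1]
grip_width: 0.0318
```

```bash
python3 - <<'E'
from h import *
go([.495,-.046,.15],90)
E
```

```text
pose [0.4882 0.0599 0.1596] jaw 98.3 q [ 0.12  0.27 -0.15  1.16 -0.   -0.02] F [ 1.4 -1.3 -1.1] w 31.8 t 43.0
  d [ 0.17  -2.114  0.194] roll [np.float64(1.38), np.float64(-28.62)]
```

Request:
move_arm:
  motion:
    - [28,[0.05,-0.6,0.05],0.4]
    - [28,[0.1,-1.15,0.1],0.8]
    - [28,[0.13,-1.6,0.15],1.1]
    - [28,[0.15,-1.9,0.18],1.3]
    - [28,[0.17,-2.1,0.2],1.38]
    - [28,[0.17,-2.11,0.2],1.38]
    - [28,[0.17,-2.11,0.2],1.38]
    - [28,[0.17,-2.11,0.2],1.38]
    - [28,[0.17,-2.11,0.2],1.38]
    - [28,[0.17,-2.11,0.2],1.38]

```text
clock: 44.0
eef_pos: [0.4974, -0.0421, 0.1509]
tool_rot: [-0.004, 1.0, 0.0, 0.0]
ft_force: [-0.2, 0.8, 1.3]
grip_width: 0.0323
```

```bash
python3 - <<'E'
from h import *
[camera("top") for i in range(4)]
a=np.linspace(0,6.28,37)
go([.495,-.046,.0472],90)
snap("w17",np.vstack([np.c_[.495+r*np.cos(a),-.072+r*np.sin(a),a*0+z] for r,z in [(.08,.072),(.068,.046)]]+[np.c_[.631+.099*np.cos(a),-.205+.099*np.sin(a),a*0+.072]]))
E
```

```text
pose [ 0.4974 -0.0425  0.1509] jaw 90.4 q [-0.09  0.29 -0.15  1.14  0.   -0.09] F [-0.6 -0.8 -0.1] w 31.9 t 44.2
  d [ 0.049 -0.07   2.073] roll [np.float64(0.06), np.float64(-29.94)]
```

View pics/w17.png

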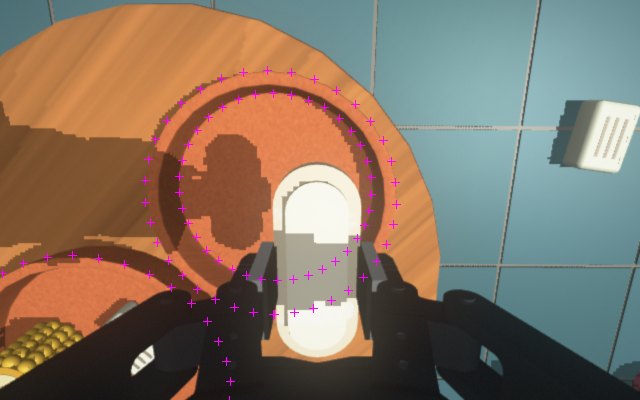

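The small-dish overlay fits its rim (top y≈71, right x≈395). Lowering the cuttlebone.

Request:
move_arm:
  motion:
    - [28,[0.05,-0.07,0.15],0.06]
    - [28,[0.05,-0.07,0.5],0.06]
    - [28,[0.05,-0.07,0.9],0.06]
    - [28,[0.05,-0.07,1.3],0.06]
    - [28,[0.05,-0.07,1.6],0.06]
    - [28,[0.05,-0.07,1.82],0.06]
    - [28,[0.05,-0.07,1.92],0.06]
    - [28,[0.05,-0.07,1.97],0.06]
    - [28,[0.05,-0.07,1.97],0.06]
    - [28,[0.05,-0.07,1.97],0.06]

```text
clock: 45.25
eef_pos: [0.4955, -0.0463, 0.0529]
tool_rot: [0.0, 1.0, -0.0, 0.001]
ft_force: [0.3, 0.3, -0.0]
grip_width: 0.0324
```

Request:
move_arm:
  motion:
    - [28,[0,0,0],0]
    - [28,[0,0,0],0]
    - [28,[0,0,0.02],0]
    - [28,[0,0,0.04],0]
    - [28,[0,0,0.06],0]
    - [28,[0,0,0.08],0]
    - [28,[0,0,0.08],0]
    - [28,[0,0,0.08],0]
    - [28,[0,0,0.08],0]
    - [28,[0,0,0.08],0]

```text
clock: 46.25
eef_pos: [0.4949, -0.0463, 0.0483]
tool_rot: [0.0, 1.0, -0.0, 0.0]
ft_force: [-0.6, 0.6, 0.1]
grip_width: 0.0325
```

Request:
move_arm:
  motion:
    - [28,[0,0,0],0]
    - [28,[0,0,0],0]
    - [28,[0,0,0.01],0]
    - [28,[0,0,0.02],0]
    - [28,[0,0,0.02],0]
    - [28,[0,0,0.02],0]
    - [28,[0,0,0.02],0]
    - [28,[0,0,0.02],0]
    - [28,[0,0,0.02],0]
    - [28,[0,0,0.02],0]

```text
clock: 47.25
eef_pos: [0.4949, -0.0463, 0.0473]
tool_rot: [0.0, 1.0, -0.0, 0.0]
ft_force: [0.2, 0.7, 0.4]
grip_width: 0.0324
```

Request:
move_arm:
  motion:
    - [28,[0,0,0.01],0]
    - [28,[0,0,0.02],0]
    - [28,[0,0,0.02],0]
    - [28,[0,0,0.02],0]
    - [28,[0,0,0.02],0]
    - [28,[0,0,0.02],0]
    - [28,[0,0,0.02],0]
    - [28,[0,0,0.02],0]
    - [28,[0,0,0.02],0]
    - [28,[0,0,0.02],0]

```text
clock: 48.25
eef_pos: [0.495, -0.0463, 0.0471]
tool_rot: [0.0, 1.0, -0.0, 0.0]
ft_force: [-1.8, 0.4, 6.3]
grip_width: 0.0321
```

Contact is +6 N at .0471, as predicted. Releasing.

Request:
move_arm:
  motion:
    - [33,[0,0,0],0]
    - [35,[0,0,0],0]
    - [37,[0,0,0],0]
    - [39,[0,0,0],0]
    - [40,[0,0,0],0]
    - [40,[0,0,0],0]
    - [40,[0,0,0],0]
    - [40,[0,0,-0.1],0]
    - [40,[0,0,-0.5],0]
    - [40,[0,0,-1.2],0]

```text
clock: 49.25
eef_pos: [0.4927, -0.0461, 0.1051]
tool_rot: [0.0, 1.0, 0.0, -0.003]
ft_force: [1.0, 0.1, 0.9]
grip_width: 0.04
```

Request:
move_arm:
  motion:
    - [50,[0,0,-0.7],0]
    - [60,[0,0,-1.0],0]
    - [60,[0,0,-1.0],0]
    - [60,[0,0,-1],0]
    - [60,[0,0,-1],0]
    - [60,[0,0,-1],0]
    - [60,[0,0,-1],0]
    - [60,[0,0,-1],0]
    - [60,[0,0,-1],0]
    - [60,[0,0,-1],0]

```text
clock: 50.25
eef_pos: [0.4949, -0.0463, 0.1562]
tool_rot: [0.0, 1.0, -0.0, -0.0]
ft_force: [0.3, -0.3, 0.3]
grip_width: 0.0602
```

```bash
python3 - <<'E'
from h import *
c,wp=snap("w18"); pale(c,wp,.0555,(250,120,420,330))
s=camera("scene")["color"][150:240,205:370,::-1]; cv2.imwrite("pics/s18.png",cv2.resize(s,None,fx=4,fy=4,interpolation=cv2.INTER_CUBIC))
go([.458,.180,.155],-8)
E
```

```text
px [316. 196.] world [494.8 -46.5] wh [33.9 82.9] long axis 180.0
pose [ 0.4949 -0.0463  0.1563] jaw 90.0 q [-0.09  0.28 -0.14  1.15  0.   -0.09] F [ 0.3 -0.3 -0. ] w 60.0 t 50.35
  d [0.739 4.525 0.026] roll [np.float64(-13.67), np.float64(16.33)]
```

View pics/w18.png

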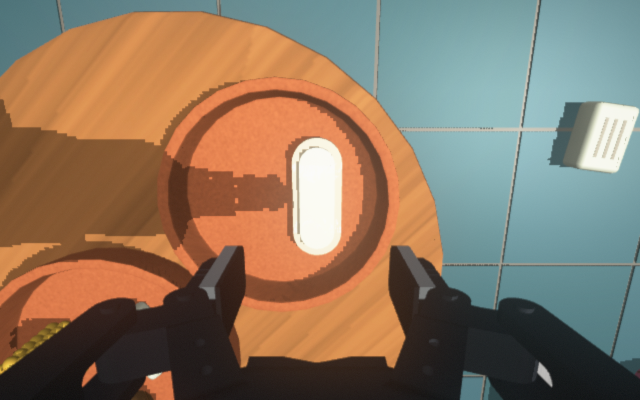

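View pics/s18.png

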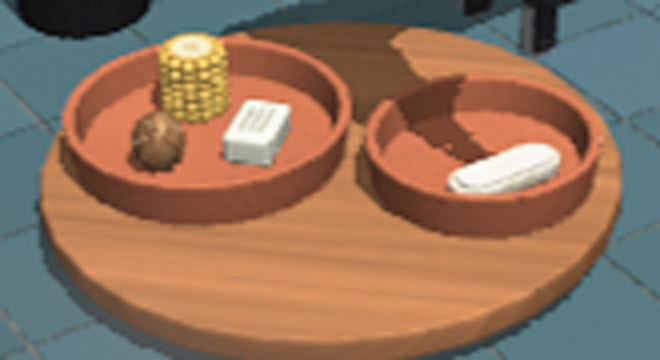

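The cuttlebone lies flat in the small dish at (316,196) px, world (.495,-.0465). Now the last block, gripped lengthwise.

Request:
move_arm:
  motion:
    - [70,[0.05,0.25,0],0.8]
    - [75,[0.12,0.75,0],2.1]
    - [75,[0.22,1.4,0],3.4]
    - [75,[0.33,2.05,0],4.7]
    - [75,[0.43,2.65,0],6.0]
    - [75,[0.53,3.25,0],7.3]
    - [75,[0.6,3.75,0],8.6]
    - [75,[0.68,4.2,0],9.9]
    - [75,[0.72,4.4,0],11.2]
    - [75,[0.74,4.52,0],12.5]

```text
clock: 51.35
eef_pos: [0.4577, 0.181, 0.1564]
tool_rot: [0.61, 0.792, 0.0, -0.0]
ft_force: [-0.0, -0.3, -0.2]
grip_width: 0.0751
```

Request:
move_arm:
  motion:
    - [75,[0,0,0],1.2]
    - [75,[0,0,0],2.4]
    - [75,[0,0,0],3.4]
    - [75,[0,0,0],3.83]
    - [75,[0,0,0],3.83]
    - [75,[0,0,0],3.83]
    - [75,[0,0,0],3.83]
    - [75,[0,0,0],3.83]
    - [75,[0,0,0],3.83]
    - [75,[0,0,0],3.83]

```text
clock: 52.35
eef_pos: [0.458, 0.1797, 0.1563]
tool_rot: [0.755, 0.656, -0.0, -0.0]
ft_force: [-0.8, -0.0, 0.7]
grip_width: 0.075
```

```bash
python3 - <<'E'
from h import *
c,wp=snap("w19"); pale(c,wp,.022,(200,60,440,320))
go([.458,.180,.004],-8)
E
```

```text
px [314. 190.] world [457.  178.4] wh [33.3 50.4] long axis 172.0
pose [0.4579 0.1797 0.1563] jaw -8.0 q [ 0.37  0.27 -0.16  1.14  0.    2.08] F [-0.1  0.3  0.6] w 75.0 t 52.4
  d [0.005 0.    3.046] roll [np.float64(0.0), np.float64(-30.0)]
```

View pics/w19.png

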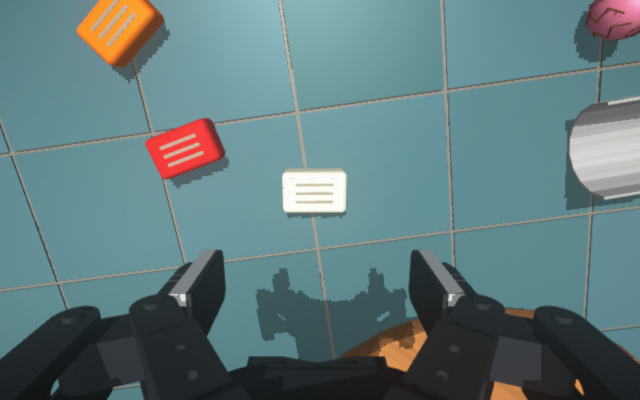

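The pale block is at (314,190) px, world (.457,.1784), aligned. The red decoy is about 46 mm from its left edge, so open only to 64 mm.

Request:
move_arm:
  motion:
    - [68,[-0.03,-0.02,0.3],0]
    - [64,[-0.03,-0.02,0.9],0]
    - [64,[-0.03,-0.02,1.6],0]
    - [64,[-0.03,-0.02,2.2],0]
    - [64,[-0.03,-0.02,2.7],0]
    - [64,[-0.03,-0.02,2.95],0]
    - [64,[-0.03,-0.02,3.06],0]
    - [64,[-0.03,-0.02,3.06],0]
    - [64,[-0.03,-0.02,3.06],0]
    - [64,[-0.03,-0.02,3.06],0]

```text
clock: 53.4
eef_pos: [0.4577, 0.1788, 0.0044]
tool_rot: [0.755, 0.656, 0.001, 0.0]
ft_force: [-0.6, 0.3, 0.3]
grip_width: 0.0641
```

Request:
move_arm:
  motion:
    - [62,[0,0,0],0]
    - [60,[0,0,0],0]
    - [58,[0,0,0],0]
    - [56,[0,0,0],0]
    - [54,[0,0,0],0]
    - [52,[0,0,0],0]
    - [48,[0,0,0],0]
    - [46,[0,0,0],0]
    - [46,[0,0,0],0]
    - [46,[0,0,0],0]

```text
clock: 54.4
eef_pos: [0.4567, 0.1784, 0.0037]
tool_rot: [0.755, 0.656, 0.0, -0.0]
ft_force: [-1.9, -0.6, 5.6]
grip_width: 0.0505
```

Request:
move_arm:
  motion:
    - [46,[0,0,0],0]
    - [46,[0,0,-0.1],0]
    - [46,[0,0,-0.3],0]
    - [46,[0,0,-0.7],0]
    - [46,[0,0,-1.3],0]
    - [46,[0,0,-1.9],0]
    - [46,[0,0,-2.5],0]
    - [46,[0,0,-2.9],0]
    - [46,[0,0,-3],0]
    - [46,[0,0,-3],0]

```text
clock: 55.4
eef_pos: [0.4573, 0.1786, 0.1542]
tool_rot: [0.755, 0.656, 0.001, 0.0]
ft_force: [0.2, 0.1, -0.9]
grip_width: 0.0506
```

```bash
python3 - <<'E'
from h import *
snap("w20")
go([.495,-.101,.155],0)
E
```

```text
pose [0.4565 0.1783 0.153 ] jaw -8.0 q [ 0.37  0.27 -0.17  1.13 -0.    2.08] F [ 0.5 -0.  -1.1] w 50.5 t 55.45
  d [-5.424  1.539 -0.04 ] roll [np.float64(-1.33), np.float64(28.67)]
```

View pics/w20.png

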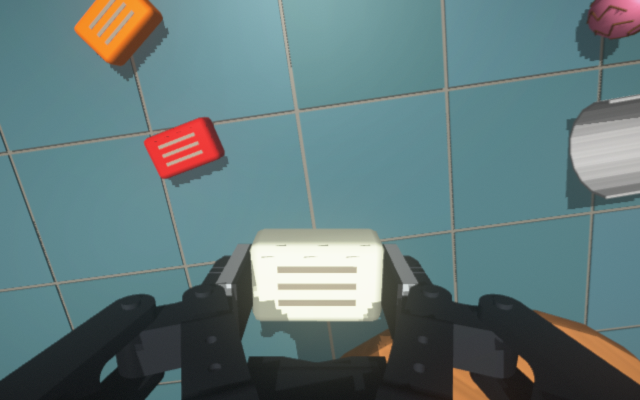

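Request:
move_arm:
  motion:
    - [46,[-0.25,0.07,0],-0.1]
    - [46,[-0.75,0.2,0],-0.2]
    - [46,[-1.45,0.4,0],-0.4]
    - [46,[-2.2,0.62,0],-0.6]
    - [46,[-2.95,0.83,0],-0.8]
    - [46,[-3.7,1.05,0],-1.0]
    - [46,[-4.4,1.25,0],-1.1]
    - [46,[-4.95,1.4,0],-1.2]
    - [46,[-5.3,1.5,0],-1.33]
    - [46,[-5.42,1.54,0],-1.33]

```text
clock: 56.45
eef_pos: [0.4943, -0.1023, 0.1514]
tool_rot: [0.708, 0.706, -0.001, -0.001]
ft_force: [-0.4, 0.9, -1.2]
grip_width: 0.0505
```

Request:
move_arm:
  motion:
    - [46,[0,0,0],0]
    - [46,[0,0,0],0]
    - [46,[0,0,0],0]
    - [46,[0,0,0],0]
    - [46,[0,0,0],0]
    - [46,[0,0,0],0]
    - [46,[0,0,0],0]
    - [46,[0,0,0],0]
    - [46,[0,0,0],0]
    - [46,[0,0,0],0]

```text
clock: 57.45
eef_pos: [0.4953, -0.1007, 0.1533]
tool_rot: [0.707, 0.707, 0.0, 0.0]
ft_force: [-0.3, 0.5, -1.7]
grip_width: 0.0501
```

```bash
python3 - <<'E'
from h import *
a=np.linspace(0,6.28,37)
c,wp=snap("w21",np.vstack([np.c_[.495+r*np.cos(a),-.071+r*np.sin(a),a*0+z] for r,z in [(.08,.072),(.068,.046)]]))
go([.495,-.101,.0495],0)
E
```

```text
pose [ 0.4953 -0.1007  0.1533] jaw -0.0 q [-0.2   0.3  -0.13  1.15  0.    1.37] F [ 0.3 -0.4 -0.9] w 50.6 t 57.5
  d [-0.006 -0.006  2.076] roll [np.float64(-0.0), np.float64(30.0)]
```

View pics/w21.png

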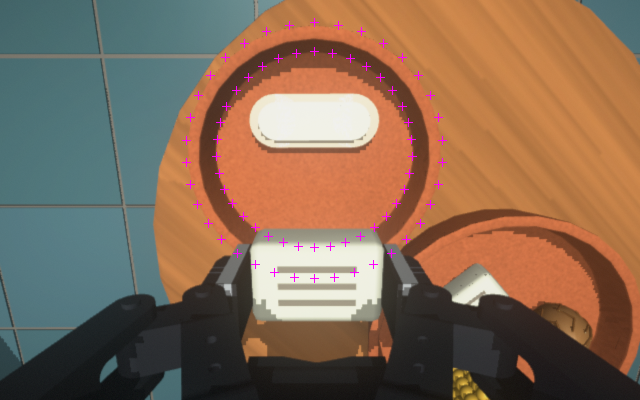

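The overlay fits, with the cuttlebone at (314,120) well clear of the block's target. Lowering.

Request:
move_arm:
  motion:
    - [46,[0,0,0.15],0]
    - [46,[0,0,0.5],0]
    - [46,[0,0,0.9],0]
    - [46,[0,0,1.3],0]
    - [46,[0,0,1.65],0]
    - [46,[0,0,1.87],0]
    - [46,[0,0,1.97],0]
    - [46,[0,0,1.99],0]
    - [46,[0,0,1.99],0]
    - [46,[0,0,1.99],0]

```text
clock: 58.5
eef_pos: [0.4961, -0.1008, 0.0547]
tool_rot: [0.707, 0.707, 0.0, 0.001]
ft_force: [0.3, -0.5, 0.2]
grip_width: 0.0507
```

Request:
move_arm:
  motion:
    - [46,[0,0,0],0]
    - [46,[0,0,0],0]
    - [46,[0,0,0.02],0]
    - [46,[0,0,0.04],0]
    - [46,[0,0,0.05],0]
    - [46,[0,0,0.06],0]
    - [46,[0,0,0.06],0]
    - [46,[0,0,0.06],0]
    - [46,[0,0,0.06],0]
    - [46,[0,0,0.06],0]

```text
clock: 59.5
eef_pos: [0.4953, -0.1007, 0.0508]
tool_rot: [0.707, 0.707, -0.0, 0.0]
ft_force: [0.4, -0.4, -1.2]
grip_width: 0.0505
```

Request:
move_arm:
  motion:
    - [46,[0,0,0.01],0]
    - [46,[0,0,0.02],0]
    - [46,[0,0,0.03],0]
    - [46,[0,0,0.04],0]
    - [46,[0,0,0.04],0]
    - [46,[0,0,0.04],0]
    - [46,[0,0,0.04],0]
    - [46,[0,0,0.04],0]
    - [46,[0,0,0.04],0]
    - [46,[0,0,0.04],0]

```text
clock: 60.5
eef_pos: [0.4954, -0.1007, 0.0497]
tool_rot: [0.707, 0.707, 0.0, 0.0]
ft_force: [-1.3, 0.5, 5.7]
grip_width: 0.0506
```

Request:
move_arm:
  motion:
    - [51,[0,0,0],0]
    - [53,[0,0,0],0]
    - [55,[0,0,0],0]
    - [57,[0,0,0],0]
    - [59,[0,0,0],0]
    - [59,[0,0,0],0]
    - [59,[0,0,0],0]
    - [59,[0,0,-0.1],0]
    - [59,[0,0,-0.5],0]
    - [59,[0,0,-1.2],0]

```text
clock: 61.5
eef_pos: [0.4932, -0.1002, 0.1075]
tool_rot: [0.707, 0.707, -0.002, -0.002]
ft_force: [-0.0, 0.6, 1.1]
grip_width: 0.0588
```

Request:
move_arm:
  motion:
    - [59,[0,0,-0.7],0]
    - [59,[0,0,-1.4],0]
    - [59,[0.5,0,-2],0]
    - [59,[1.4,0,-2.2],0]
    - [59,[2.2,-0.5,-2.2],0]
    - [59,[3,-1,-2.2],0]
    - [59,[3.8,-1.5,-2.2],0]
    - [59,[4.4,-1.8,-2.2],0]
    - [59,[4.8,-2,-2.2],0]
    - [59,[5,-2,-2.2],0]

```text
clock: 62.5
eef_pos: [0.3941, 0.1508, 0.2194]
tool_rot: [0.706, 0.708, 0.0, -0.0]
ft_force: [0.1, -0.1, 0.0]
grip_width: 0.0587
```

```bash
python3 - <<'E'
from h import *
c=camera("top"); cv2.imwrite("pics/t22.png",cv2.resize(c["color"][80:290,110:430,::-1],None,fx=2.5,fy=2.5,interpolation=cv2.INTER_CUBIC))
s=camera("scene"); cv2.imwrite("pics/s22.png",cv2.resize(s["color"][95:345,200:500,::-1],None,fx=2.4,fy=2.4,interpolation=cv2.INTER_CUBIC))
print(get_obs()["eef_pos"])
E
```

```text
[0.39571091 0.15025332 0.21922246]
```

View pics/t22.png

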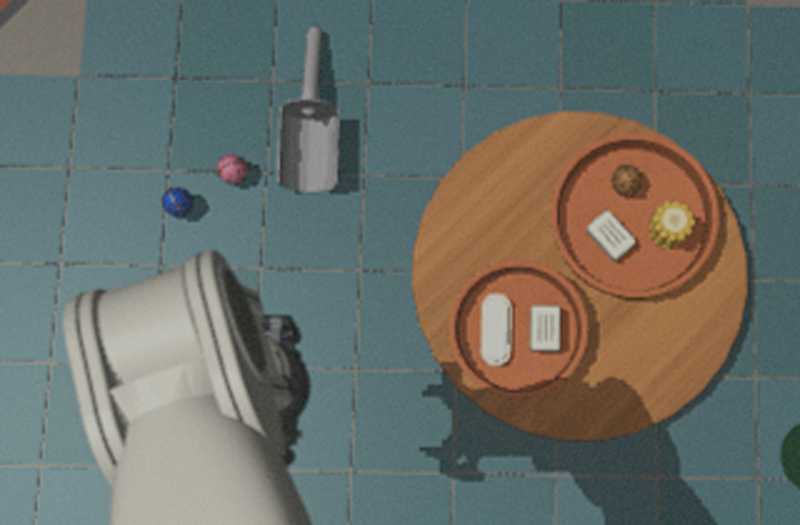

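View pics/s22.png

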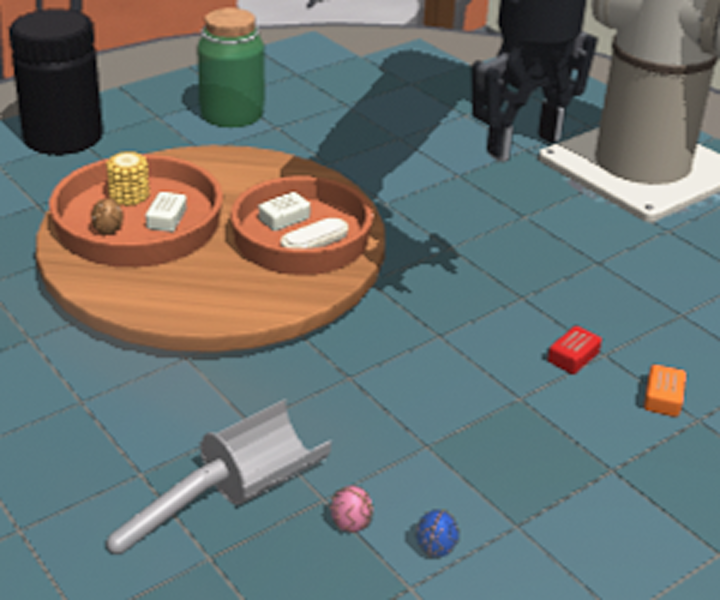

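Both views show everything in place and flat or upright on the dish floors. The dishes, scoop, jar, canister and decoys are where they were. Letting the arm settle, then handing in.

Request:
move_arm:
  motion:
    - [59,[0,0,0],0]
    - [59,[0,0,0],0]
    - [59,[0,0,0],0]
    - [59,[0,0,0],0]
    - [59,[0,0,0],0]
    - [59,[0,0,0],0]
    - [59,[0,0,0],0]
    - [59,[0,0,0],0]
    - [59,[0,0,0],0]
    - [59,[0,0,0],0]

```text
clock: 63.6
eef_pos: [0.3954, 0.1494, 0.2188]
tool_rot: [0.707, 0.707, 0.0, -0.0]
ft_force: [0.6, 0.4, 0.9]
grip_width: 0.0593
```

```bash
python3 -c "
from workcell import *
print(job_done())"
```

```text
the job is handed in; nothing more can be done
None
```

Both dishes are made up and the job was handed in at about 64 s. The wide dish holds the cob, the brown walnut and one pale block; the small dish holds the cuttlebone and the other pale block. Each thing was lowered until it touched the dish floor (about 4–6 N) and only then released.

**Last checks:** The final top and scene pictures show all five things on the dish floors, apart from one another and clear of the rims. The cob and walnut stand upright, and the blocks and cuttlebone lie flat. By eye the dishes, scoop, jar, canister and decoys are where they started; I did not re-measure them.

**Disagreement:** The first dish centres from the top camera were about 6 mm off from the wrist camera. I used the wrist values, and they matched the rims in later views to within about 4 px.

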